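# Hold the hidden tensioner bolt behind the bracket

### The job

The spring-loaded tensioner bolt of the plate imager's stage drive must be held still so that a colleague can tighten the brass nut on the front of the black bracket. Reach down into the narrow gap behind the bracket, grip the hidden hex head across two flats, turn it clockwise (as seen from the robot's side) against its spring until you feel it come up against its stop, without forcing the red stop collar round, and finish while still gripping the head and holding it at the stop. Leave the other things on the bench where they are.

Things in the scene. Friction and masses are not known exactly. Their poses are not given: they have to be found in the camera images.
- drive_unit: Stage-drive unit, fixed on the bench. Origin on its underside below the middle of its black bracket; x points through the bracket away from the robot side, y left, z up. Base: x -30 to 90, y -130 to 130 mm, 12 mm thick. Bracket: upright plate, x -4 to 4, y -40 to 40, top at z 115 mm. A motor block stands on the base at x 5 to 55, y 84 to 126, top at z 54 mm.
- gap (a point): Middle of the gap's mouth, at (26, 0, 115) mm of the unit: 44 mm wide (unit x 4 to 48) between the bracket and a lower black back plate (x 48 to 56, y -50 to 50, top at z 85 mm); open above and at both ends, floor at z 20 mm.
- bolt_head (a point): Centre of the steel hex head in the gap, at (26, 0, 95) mm of the unit; 22 mm across flats, 18 mm long along the bolt. The frame turns with the head: x along the bolt away from the bracket; two flats face +y and -y. At the start +y points left and 0.08 to 0.42 rad below level (a gripper square on these flats leans its top to the left by that much). Yellow mark on its +z side.
- bolt (a joint): Turn of the bolt relative to the red stop collar, rad: 0 at rest at the start, growing clockwise as seen from the robot's side (top of the head, and of a gripper on it, goes to the right, -y). Hard stop at 0.50. A return spring pulls back with 0.20 N m at 0 rising to 0.30 N m at the stop, so it springs back when let go.
- collar_ear (a point): Tip of the ear of the red stop collar (32 mm disc, 5 mm thick, on the bolt against the rear of the bracket), 25 mm from the axis, pointing down. The collar carries the bolt's stop; it is clamped by friction at a setting that differs from run to run, and slips round if the bolt is turned against its stop with more than about 1.5 N m.
- plate_a: Bystander: 24-well plate 86 x 128 x 20 mm, purple wells, on the bench in front of the bracket; origin at the centre of its underside.
- plate_b: Bystander: 24-well plate, pale wells, same size, to the left.
- plate_c: Bystander: 24-well plate, purple wells, same size, to the left.
- hex_keys: Bystander: yellow holder 35 x 75 x 22 mm with hex keys, to the right.
- mouse: Bystander: black computer mouse 110 x 62 x 34 mm, to the right.
- reagent: Bystander: amber bottle, 60 mm across, 130 mm tall, to the right.
- spare_bolt: Bystander: loose spare bolt standing on its hex head, 39 mm tall, in front of the unit on the left.

How it is judged:
By the outcome, as a careful person would: the job done as asked, in the order asked, and still so for the second after the job is handed in, while the arm keeps its last pose, push and grip.
It also fails if it takes over 46 s, if anything falls off the work surface, if the arm or the gripper's body presses on something with over 40 N, if the wrist force passes 120 N, or if a joint passes its speed limit or range.

### The arm

A 7-joint arm with a two-finger parallel gripper is mounted at the origin on the work surface. World frame = base frame: x ahead of the robot, y to its left, z up, the work surface at z = 0. Lengths are in m, angles in rad, forces in N, time in s.
With the tool pointing down it reaches from about 0.4 to 0.85 m from the base axis. Payload 4.5 kg.
Tool frame: the origin (TCP) lies midway between the tips of the shut fingers; the grasp point (between the pads) lies 19 mm behind it; z points along the fingers, y is the direction in which the jaws open and shut (so a half turn about z gives the same grasp; the last joint's range is limited). The gripper opens to 88 mm and grips with 3 to 60 N. Pads are 18 mm wide; open, the fingers measure 123 mm over their backs; the gripper's body (75 mm by 187 mm) begins 45 mm behind the grasp point.
Start: joints at [-1.119, 0.689, -0.195, 1.565, 0.157, 0.902, -0.215], TCP at [0.254, 0.571, 0.239] pointing down, gripper open.
Joint ranges: [-3.01, 3.01], [-0.46, 2.08], [-1.47, 1.51], [0.13, 2.56], [-1, 4.14], [0.04, 2.09], [-2.66, 2.66]. Speed limits (rad/s): [2.57, 2.57, 3.14, 3.14, 3.14, 3.14, 3.14].

### API

Orientations are given as a unit quaternion [x, y, z, w].
In Python, from plant import get_state, snapshot, finish_job, regions_of gives the robot as it stands.
- The arm moves only by the tool send_rows, never from a script. Its argument "series" is a list of rows, each an object of numbers: "grip": the opening, from 0 (shut) to 1 (fully open); "dx", "dy", "dz": the shift along the tool's x, y, z in mm; "turn": the turn about the tool's z in rad. A call has 1 to 20 rows; each row shifts and turns the commanded pose from where the row before left it, along the tool's axes as they then stand; what a row does not reach is not made up. A row lasts 1/10 s, in which the tool goes at most 50 mm and 8.59 degrees, less where a joint would pass 70% of its speed; a pose out of reach is approached as far as the arm can. A call is refused whole if a number of a shift passes 50 or a number of a turn 0.15, either way. A call with a gripper value outside its range is refused whole. The fingers move at their own pace and stop on an object; "force" is the grip in N (left out, the last holds). Time passes only in rows, so rows that do not move let the fingers close. It gives the time, the measured TCP pose, the force and the opening at its end, in the units of the state.
- get_state(): the state, without advancing time (a new reading comes with each control period).
- snapshot(name): name is "side" or "top" or "wrist"; returns a dict with "img" (384x512x3 uint8, red, green, blue), "depth" (384x512 float32, m along the optical axis (not along the pixel's ray), 0 where there is no reading), "fov_y" (degrees; the focal length in pixels is half the picture's height over the tangent of half this angle, whatever the lens; pixels are square), "cx", "cy" (the principal point, pixels), "k1" (the pictures are not rectified: a ray, as slopes to the right and down, at radius r is drawn at 1 + k1 r^2 times it, then the intrinsics apply), "R" (3x3) and "t" (3): a world point X has camera coordinates R X + t. Camera axes: x right, y down, z forward; pixel columns grow to the right and rows downward; lengths in m; the calibration is good to about 2 mm. A picture is of the moment at which its call begins.
- finish_job(): hands the job in, once; it reports no verdict.
Trained networks look in a picture, given as the dict that the camera call returned (one of the last four; its "shot" number tells which), for a name from the list of things; names that differ only in an ending like _2 or _b are one class to them, and where a whole thing is asked for, a point or a joint stands for the part that bears it (a point fixed in the world has none). Each returns a list of dicts, best first, with "score" (0 to 1); they miss things now and then, are a little off and sometimes report something else, mostly with a low value. They report only what shows in the picture. A call takes as long as a camera call.
- regions_of(picture, target): "pixels" (384x512 bool, what is visible of it) and "extent" ([left, top, right, bottom] in pixels, round what is visible of it).
The state is a dict: "clock": time; "q": joint angles; "qd": joint speeds; "joint_torque": joint torques, N m; "tool_pos": TCP position; "eef_rot": TCP orientation; "contact_force": force on the tool from outside, world axes, zero at the start; "moment": the same for the moment, N m; "opening": opening from 0.0 (shut) to 1.0 (fully open).
Only numpy, scipy, OpenCV 4.12 (cv2) and the standard library are available. Lean on these libraries where they do the work, as an engineer would, in place of code of your own. Each camera call takes 0.05 s, during which the arm holds its last target.

## Working session

There is one attempt and no reset: what is moved stays moved. The work goes in short steps, Python scripts to look and compute and a tool call to move; the robot and the scene stay as the last step left them, time stands still between calls to the robot, and variables do not carry over. Pictures are saved under pics/ and viewed, and the job is handed in when it is done.

Besides the shell and the picture viewer there is one more tool, called after "Call:" by a JSON object that holds its "name" and its "arguments". send_rows: Moves the arm, as the interface text tells. Its arguments: {"type":"object","properties":{"series":{"type":"array","items":{"type":"object","properties":{"grip":{"type":"number"},"dx":{"type":"number"},"dy":{"type":"number"},"dz":{"type":"number"},"turn":{"type":"number"}}}},"force":{"type":"number"}},"required":["series"]}

```bash
ls; mkdir -p pics; python3 - <<'E'
from plant import *
import cv2,numpy as np
s=get_state();print(s)
for n in ["side","top","wrist"]:
    d=snapshot(n);cv2.imwrite(f"pics/a_{n}.png",d["img"][:,:,::-1])
    print(n,{k:d[k] for k in d if k not in("img","depth")})
    np.savez(f"a_{n}.npz",**{k:d[k] for k in d})
    for t in ["drive_unit","bolt_head","collar_ear"]:
        for r in regions_of(d,t)[:3]:print(t,r["score"],r["extent"],r["pixels"].sum())
E
```

```text
pics
{'clock': 0.0, 'q': array([-1.1192021 ,  0.69000401, -0.19448767,  1.5663724 ,  0.15733328,
        0.90250404, -0.2151327 ]), 'qd': array([ 6.83765837e-05,  5.53293293e-04,  7.76196290e-04, -3.06566156e-04,
       -1.06040413e-03, -1.82439293e-03, -1.13086902e-03]), 'joint_torque': array([-3.83696188e-04, -5.27547061e+01, -1.26674898e+00, -1.53432924e+01,
       -5.26176521e-02,  6.54520554e-03,  1.73083886e-04]), 'tool_pos': array([0.25339407, 0.57061567, 0.23788933]), 'eef_rot': array([ 2.07353860e-01,  9.78265547e-01, -9.40968815e-04, -1.07502571e-04]), 'contact_force': array([-0.45331453,  0.10118166, -0.72247715]), 'moment': array([ 0.06757736,  0.01417442, -0.01839936]), 'opening': 0.9983074680336036}
side {'fov_y': 44.47830700855556, 'cx': 263.81081484258584, 'cy': 190.67780029237898, 'k1': -0.1824429383280479, 'R': array([[ 0.95164251, -0.306583  ,  0.01958062],
       [-0.14578391, -0.5067828 , -0.84965772],
       [ 0.27041374,  0.80571587, -0.52697092]]), 't': array([-0.46063185,  0.16731514,  1.37076087]), 'shot': 1}
drive_unit 0.78 [278.8, 203.6, 358.2, 271.7] 2734
[... 328 characters left out ...]
14 , -0.99982407,  0.01311341],
       [-0.99429345, -0.014723  , -0.10565874],
       [ 0.10583322, -0.01162154, -0.99431598]]), 't': array([0.02044185, 0.51005643, 1.51558917]), 'shot': 2}
drive_unit 0.67 [268.9, 145.4, 348.5, 196.0] 2555
bolt_head 0.39 [310.9, 167.1, 319.4, 182.4] 49
collar_ear 0.47 [307.1, 163.8, 320.5, 181.1] 80
wrist {'fov_y': 61.9699130153359, 'cx': 252.6937466618317, 'cy': 189.57682117409985, 'k1': -0.053847146880363385, 'R': array([[ 4.05496763e-01,  9.14096469e-01,  1.45562866e-04],
       [ 8.69682270e-01, -3.85843476e-01,  3.07859645e-01],
       [ 2.81469578e-01, -1.24709496e-01, -9.51431773e-01]]), 't': array([-0.62629176, -0.04177744,  0.39046157]), 'shot': 3}
```

```bash
python3 - <<'E'
import cv2
a=cv2.imread("pics/a_side.png");b=cv2.imread("pics/a_top.png")
cv2.imwrite("pics/b_side.png",cv2.resize(a[170:300,220:400],None,fx=4,fy=4,interpolation=cv2.INTER_CUBIC))
cv2.imwrite("pics/b_top.png",cv2.resize(b[110:240,230:400],None,fx=4,fy=4,interpolation=cv2.INTER_CUBIC))
E
```

```text
(no output)
```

View pics/a_side.png

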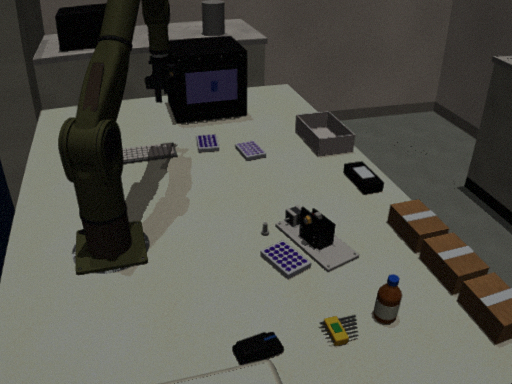

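View pics/a_top.png

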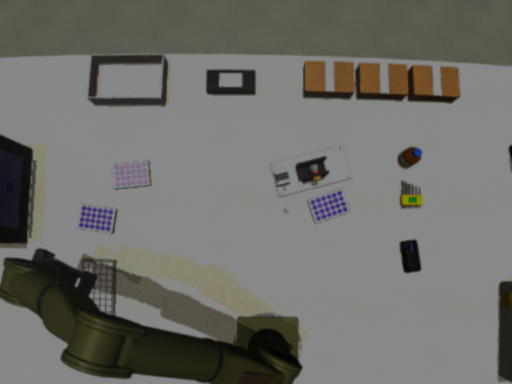

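```bash
echo
```

```text
(no output)
```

View pics/b_side.png

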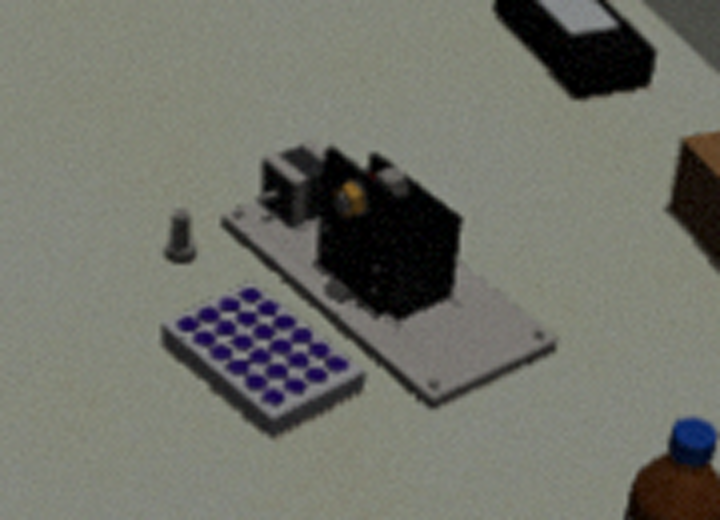

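View pics/b_top.png

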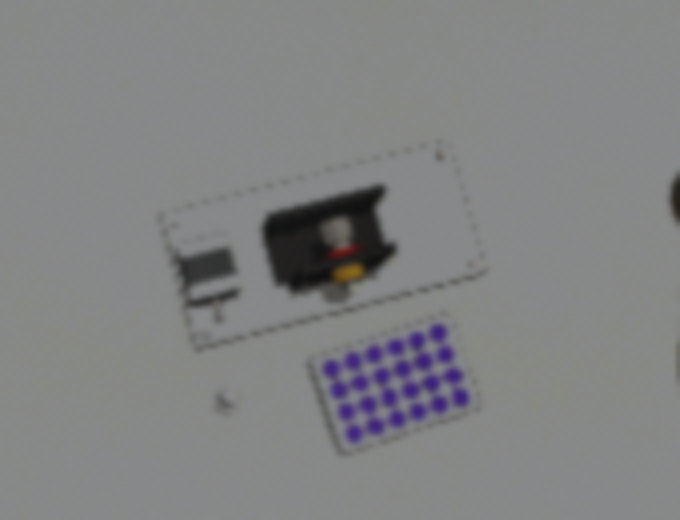

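```bash
cat > h.py <<'E'
import numpy as np,cv2
from scipy.spatial.transform import Rotation as Rn
def K(d):
    f=d["img"].shape[0]/2/np.tan(np.radians(float(d["fov_y"]))/2)
    return np.array([[f,0,float(d["cx"])],[0,f,float(d["cy"])],[0,0,1]])
def D(d): return np.array([float(d["k1"]),0,0,0,0])
def rays(d,px):
    u=cv2.undistortPoints(np.asarray(px,float).reshape(-1,1,2),K(d),D(d)).reshape(-1,2)
    return np.c_[u,np.ones(len(u))]
def onplane(d,px,z):
    R,t=d["R"],d["t"];r=rays(d,px)@R;c=-R.T@t
    return c+r*((z-c[2])/r[:,2])[:,None]
def proj(d,X):
    return cv2.projectPoints(np.asarray(X,float).reshape(-1,1,3),cv2.Rodrigues(d["R"])[0],d["t"],K(d),D(d))[0].reshape(-1,2)
E
python3 - <<'E'
from h import *
d=dict(np.load("a_top.npz"))
px=np.array([[160,212],[447,140],[487,268],[197,348]])/4+[230,110]-0.375
P=onplane(d,px,0.012);print(P)
# local
L=np.array([[90,130],[90,-130],[-30,-130],[-30,130]])/1000
lc=L.mean(0);pc=P[:,:2].mean(0)
H=(L-lc).T@(P[:,:2]-pc);U,S,V=np.linalg.svd(H);R=V.T@U.T
o=pc-R@lc;print(o,np.arctan2(R[1,0],R[0,0]),(R@L.T).T+o-P[:,:2])
E
```

```text
[[ 6.24773956e-01 -2.75509022e-04  1.20000000e-02]
 [ 6.92705983e-01 -2.49017843e-01  1.20000000e-02]
 [ 5.80903597e-01 -2.82877375e-01  1.20000000e-02]
 [ 5.07912318e-01 -3.31009063e-02  1.20000000e-02]]
[ 0.57271709 -0.14952038] 0.276942352365387 [[-0.00103029  0.00040902]
 [ 0.00212579 -0.00094159]
 [-0.00149934  0.00010805]
 [ 0.00040384  0.00042452]]
```

View pics/a_wrist.png

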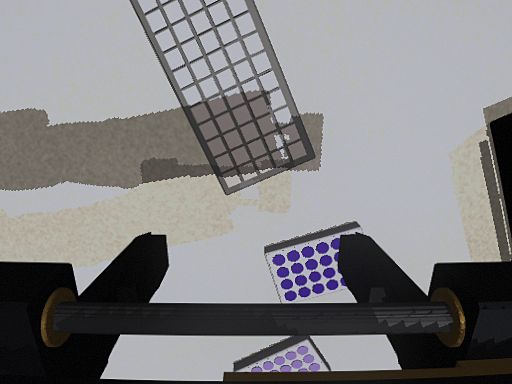

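Call:
{"name": "send_rows", "arguments": {"series": [{"dx": -37.8,"dy": -32,"dz": -4,"grip": 1},{"dx": -37.8,"dy": -32,"dz": -4},{"dx": -37.8,"dy": -32,"dz": -4},{"dx": -37.8,"dy": -32,"dz": -4},{"dx": -37.8,"dy": -32,"dz": -4},{"dx": -37.8,"dy": -32,"dz": -4},{"dx": -37.8,"dy": -32,"dz": -4},{"dx": -37.8,"dy": -32,"dz": -4},{"dx": -37.8,"dy": -32,"dz": -4},{"dx": -37.8,"dy": -32,"dz": -4},{"dx": -37.8,"dy": -32,"dz": -4},{"dx": -37.8,"dy": -32,"dz": -4},{"dx": -37.8,"dy": -32,"dz": -4},{"dx": -37.8,"dy": -32,"dz": -4}]}}

```text
schema error: expected keys grip, dx, dy, dz, turn
```

```bash
python3 -c "
from plant import *
s=get_state();print(s['q'],s['tool_pos'],s['eef_rot'],s['clock'])"
```

```text
[-1.11920694  0.68907351 -0.19458974  1.56534963  0.15729305  0.90250037
 -0.21512065] [0.25356923 0.57124934 0.23874573] [2.07380907e-01 9.78260272e-01 2.55478518e-05 3.54129252e-06] 0.6
```

```bash
python3 - <<'E'
import numpy as np
az=1.1533
for i in range(5):
    y=np.array([np.cos(az),np.sin(az)]);x=np.array([-y[1],y[0]])
    w=np.array([21.0,-44.0]);print(i,(x@w).round(1),(y@w).round(1));az+=.139
y=np.array([np.cos(az),np.sin(az)]);x=np.array([-y[1],y[0]]);print((x@w).round(1),(y@w).round(1),az)
E
```

```text
0 -37.0 -31.7
1 -32.3 -36.5
2 -26.9 -40.7
3 -21.0 -44.0
4 -14.7 -46.5
-8.1 -48.1 1.8483
```

Call:
{"name": "send_rows", "arguments": {"series": [{"grip": 1,"dx": -37,"dy": -31.7,"dz": -4,"turn": -0.139},{"grip": 1,"dx": -32.3,"dy": -36.5,"dz": -4,"turn": -0.139},{"grip": 1,"dx": -26.9,"dy": -40.7,"dz": -4,"turn": -0.139},{"grip": 1,"dx": -21,"dy": -44,"dz": -4,"turn": -0.139},{"grip": 1,"dx": -14.7,"dy": -46.5,"dz": -4,"turn": -0.139},{"grip": 1,"dx": -8.1,"dy": -48.1,"dz": -4,"turn": 0},{"grip": 1,"dx": -8.1,"dy": -48.1,"dz": -4,"turn": 0},{"grip": 1,"dx": -8.1,"dy": -48.1,"dz": -4,"turn": 0},{"grip": 1,"dx": -8.1,"dy": -48.1,"dz": -4,"turn": 0},{"grip": 1,"dx": -8.1,"dy": -48.1,"dz": -4,"turn": 0},{"grip": 1,"dx": -8.1,"dy": -48.1,"dz": -4,"turn": 0},{"grip": 1,"dx": -8.1,"dy": -48.1,"dz": -4,"turn": 0},{"grip": 1,"dx": -8.1,"dy": -48.1,"dz": -4,"turn": 0},{"grip": 1,"dx": -8.1,"dy": -48.1,"dz": -4,"turn": 0},{"grip": 1,"dx": 0,"dy": 0,"dz": 0,"turn": 0}]}}

```text
clock: 2.1
tool_pos: [0.5494, -0.0541, 0.2946]
eef_rot: [-0.132, 0.991, -0.002, 0.001]
contact_force: [-0.4, 0.5, -0.3]
opening: 0.999
```

```bash
python3 - <<'E'
from h import *
from plant import *
s=get_state();print(s['q'],s['tool_pos'],s['eef_rot'],s['clock'],s['contact_force'],s['moment'])
d=snapshot("wrist");cv2.imwrite("pics/c_wrist.png",d["img"][:,:,::-1]);np.savez("c_wrist.npz",**d)
E
```

```text
[ 0.29046751  0.54843236 -0.45486426  1.7104716   0.29195277  0.94796742
  1.55702269] [ 0.54938609 -0.05410043  0.29458649] [-1.31742701e-01  9.91280566e-01 -2.45383947e-03  8.24189479e-04] 2.1 [-0.35662773  0.5002474  -0.2555125 ] [0.09547688 0.06009274 0.03399176]
```

View pics/c_wrist.png

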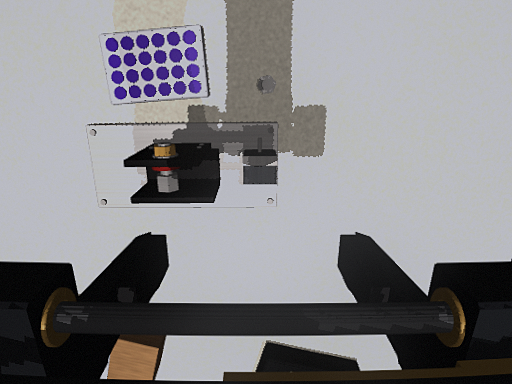

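```bash
python3 - <<'E'
from h import *
a=cv2.imread("pics/c_wrist.png")
cv2.imwrite("pics/d1.png",cv2.resize(a[110:220,80:290],None,fx=3.8,fy=3.8,interpolation=cv2.INTER_CUBIC))
cv2.imwrite("pics/d2.png",cv2.resize(a[135:205,125:225],None,fx=8,fy=8,interpolation=cv2.INTER_CUBIC))
E
```

```text
(no output)
```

View pics/d1.png

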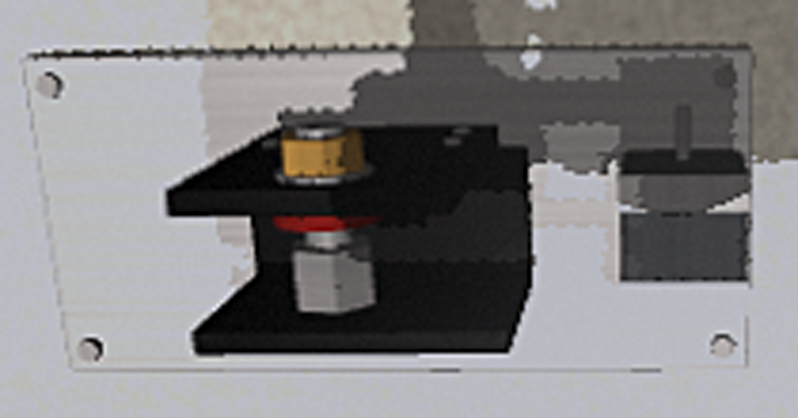

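View pics/d2.png

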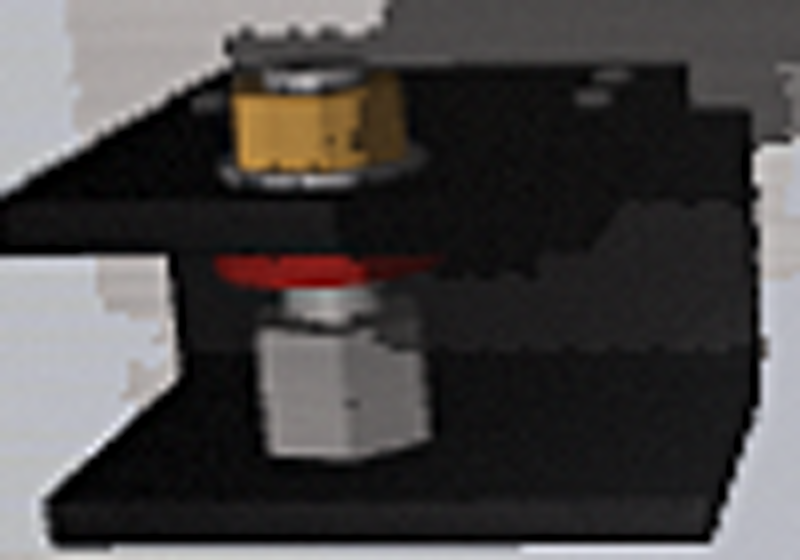

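```bash
cat > fit.py <<'E'
from h import *
from scipy.optimize import least_squares
d=dict(np.load("c_wrist.npz"))
L=np.array([[-30,-130,12],[-30,130,12],[90,130,12],[90,-130,12],[56,-50,85],[56,50,85],[4,-40,115],[-4,-40,115]])/1e3
px=np.array([[25,58],[748,52],[748,365],[72,370],[196,353],[510,353],[168,216],[168,190]])/3.8+[80,110]-.37
def W(p,X):
    c,s=np.cos(p[2]),np.sin(p[2]);return X@np.array([[c,s,0],[-s,c,0],[0,0,1]])+[p[0],p[1],0]
f=lambda p:(proj(d,W(p,L))-px).ravel()
r=least_squares(f,[.573,-.15,.277],loss="soft_l1");print(r.x);print(f(r.x).reshape(-1,2).round(1))
p=r.x
np.save("pose.npy",p)
a=d["img"][:,:,::-1]
for Ln in [.1,.25,.4]:
    im=cv2.resize(a[135:205,125:225],None,fx=8,fy=8,interpolation=cv2.INTER_CUBIC)
    for xx in (17,35):
        th=np.radians(90+60*np.arange(6))
        # lean left: rotate towards +y
        Y=12.7*np.cos(th+Ln);Z=95+12.7*np.sin(th+Ln)
        X=np.c_[np.full(6,xx),Y,Z]/1e3
        q=((proj(d,W(p,X))-[125,135]+.5)*8).astype(int)
        cv2.polylines(im,[q],True,(0,255,0) if xx==17 else (255,0,255),1)
        cv2.circle(im,tuple(map(int,q[0])),4,(0,255,255),-1)
    for X in [[[4,-40,115],[4,40,115],[-4,40,115],[-4,-40,115]],[[48,-50,85],[48,50,85],[56,50,85],[56,-50,85]]]:
        q=((proj(d,W(p,np.array(X)/1e3))-[125,135]+.5)*8).astype(int);cv2.polylines(im,[q],True,(255,255,0),1)
    cv2.imwrite(f"pics/e{int(Ln*100)}.png",im[:480])
E
python3 fit.py; python3 -c "
import cv2,numpy as np
cv2.imwrite('pics/e.png',np.hstack([cv2.imread(f'pics/e{k}.png')[150:,150:500] for k in(10,25,40)])[:, :])"
```

```text
[ 0.57087708 -0.14722057  0.27045762]
[[-1.2 -0.7]
 [ 2.1 -1.2]
 [ 0.6  1.4]
 [-0.3  0.5]
 [-0.2  0.5]
 [ 0.4  0.2]
 [ 0.1  0.2]
 [-0.8 -0.3]]
```

View pics/e25.png

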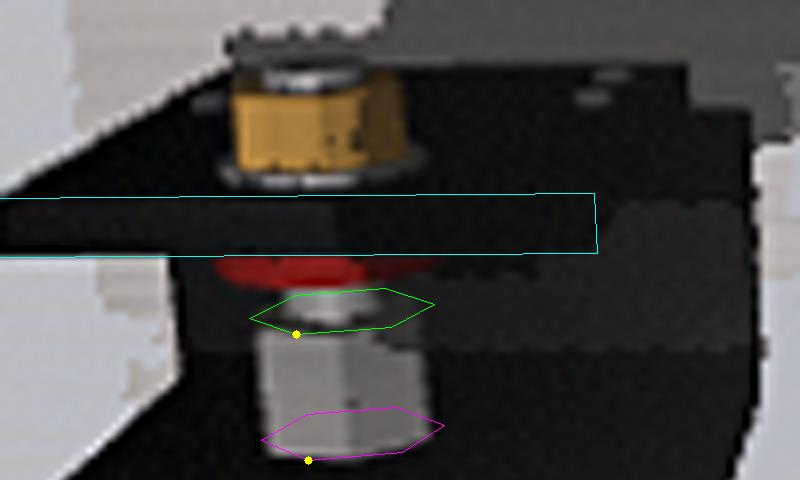

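```bash
sed -i 's/th+Ln/th-Ln/g' fit.py; python3 fit.py; python3 -c "
import cv2,numpy as np
cv2.imwrite('pics/e.png',np.hstack([cv2.imread(f'pics/e{k}.png')[250:,220:460] for k in(10,25,40)])[:, :])"
```

```text
[ 0.57087708 -0.14722057  0.27045762]
[[-1.2 -0.7]
 [ 2.1 -1.2]
 [ 0.6  1.4]
 [-0.3  0.5]
 [-0.2  0.5]
 [ 0.4  0.2]
 [ 0.1  0.2]
 [-0.8 -0.3]]
```

View pics/e.png

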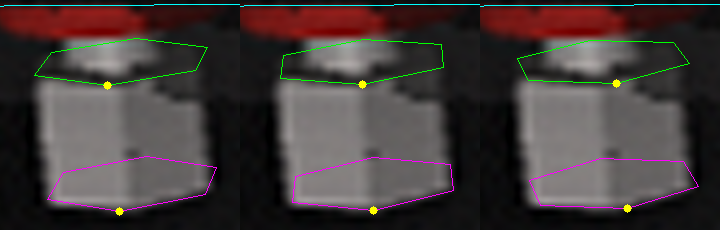

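```bash
cat > kin.py <<'E'
import numpy as np
from scipy.spatial.transform import Rotation as Rn
def T(al,a,d,th):
    ca,sa,c,s=np.cos(al),np.sin(al),np.cos(th),np.sin(th)
    return np.array([[c,-s,0,a],[s*ca,c*ca,-sa,-d*sa],[s*sa,c*sa,ca,d*ca],[0,0,0,1]])
h=np.pi/2
P0=np.array([.267,.293,.0525,.0775,.3425,.076,.097,.17,0.,0.])
def fk(q,P=P0):
    d1,d3,a3,a4,d5,a6,d7,tl,b,e=P
    M=np.array([[np.cos(b),-np.sin(b),0,0],[np.sin(b),np.cos(b),0,0],[0,0,1,0],[0,0,0,1.]])
    for al,a,d,th in zip([0,-h,h,h,h,h,-h],[0,0,0,a3,a4,0,a6],[d1,0,d3,0,d5,0,d7+tl],q): M=M@T(al,a,d,th)
    return M@T(0,0,0,e)
E
python3 - <<'E'
from kin import *
qs=[[-1.11920694,0.68907351,-0.19458974,1.56534963,0.15729305,0.90250037,-0.21512065],[0.29046751,0.54843236,-0.45486426,1.7104716,0.29195277,0.94796742,1.55702269]]
for q,p,r in zip(qs,[[.25357,.57125,.23875],[.54939,-.0541,.29459]],[[.20738,.97826,0,0],[-1.31742701e-01,9.91280566e-01,-2.45383947e-03,8.24189479e-04]]):
    M=fk(np.array(q));print(M.round(3));print(p,np.hypot(*p[:2]),np.arctan2(p[1],p[0]),np.arctan2(M[1,3],M[0,3]));print(Rn.from_quat(r).as_matrix().round(3))
E
```

```text
[[ 0.405 -0.915 -0.003  0.179]
 [-0.914 -0.405  0.01  -0.585]
 [-0.011 -0.001 -1.     0.037]
 [ 0.     0.     0.     1.   ]]
[0.25357, 0.57125, 0.23875] 0.6249994459197544 1.153038244604931 -1.274809589756102
[[-0.914  0.406  0.   ]
 [ 0.406  0.914  0.   ]
 [ 0.     0.    -1.   ]]
[[-0.193 -0.943  0.27   0.68 ]
 [-0.981  0.196 -0.015 -0.034]
 [-0.039 -0.267 -0.963  0.208]
 [ 0.     0.     0.     1.   ]]
[0.54939, -0.0541, 0.29459] 0.5520472643714486 -0.09815639697489396 -0.05030018400928321
[[-0.965 -0.261  0.002]
 [-0.261  0.965 -0.005]
 [-0.001 -0.005 -1.   ]]
```

```bash
cat > obs.py <<'E'
import numpy as np
Q=np.array([[-1.11920694,0.68907351,-0.19458974,1.56534963,0.15729305,0.90250037,-0.21512065],[0.29046751,0.54843236,-0.45486426,1.7104716,0.29195277,0.94796742,1.55702269]])
PP=np.array([[.25357,.57125,.23875],[.54939,-.0541,.29459]])
RR=np.array([[.20738,.97826,0,0],[-1.31742701e-01,9.91280566e-01,-2.45383947e-03,8.24189479e-04]])
E
python3 - <<'E'
from kin import *;from obs import *
import itertools
for s in itertools.product([1,-1],repeat=7):
    if s[0]==-1: continue
    e=[];z=[]
    for q,r in zip(Q,RR):
        M=fk(np.array(q)*s);z.append(M[2,2]);e.append(M[:3,:3])
    if max(z)<-.98:
        # relative rotation about z world
        print(s,np.round(z,4),[np.arctan2(M[1,0],M[0,0]).round(3) for M in e])
E
```

Call:
{"name": "send_rows", "arguments": {"series": [{"grip": 1,"dx": 0,"dy": 0,"dz": -50,"turn": 0},{"grip": 1,"dx": 0,"dy": 0,"dz": -50,"turn": 0},{"grip": 1,"dx": 0,"dy": 0,"dz": -50,"turn": 0},{"grip": 1,"dx": 0,"dy": 0,"dz": -50,"turn": 0},{"grip": 1,"dx": 0,"dy": 0,"dz": -50,"turn": 0},{"grip": 1,"dx": 0,"dy": 0,"dz": -50,"turn": 0},{"grip": 1,"dx": 0,"dy": 0,"dz": -50,"turn": 0}]}}

```text
clock: 2.85
tool_pos: [0.5458, -0.0436, 0.6472]
eef_rot: [-0.139, 0.99, 0.0, 0.0]
contact_force: [2.3, 0.0, 0.5]
opening: 0.998
```

```bash
cat > st.py <<'E'
from plant import *
import numpy as np
from scipy.spatial.transform import Rotation as Rn
s=get_state();R=Rn.from_quat(s['eef_rot']).as_matrix()
print(s['clock'],'q',s['q'].round(3),'p',s['tool_pos'].round(4),'F',s['contact_force'].round(1),'M',s['moment'].round(2),'op',round(s['opening'],3))
ps=.2705;U=np.array([[np.cos(ps),np.sin(ps),0],[-np.sin(ps),np.cos(ps),0],[0,0,1]])
print('toolz in unit',(U@R[:,2]).round(4),'tooly in unit',(U@R[:,1]).round(4),'lean right',np.arctan2((U@R[:,2])[1],-R[2,2]).round(4))
open('log.txt','a').write(repr([s['q'].tolist(),s['tool_pos'].tolist(),s['eef_rot'].tolist()])+"\n")
E
python3 st.py
```

```text
2.85 q [ 0.22   0.418 -0.482  0.845  0.201  1.915  1.694] p [ 0.5458 -0.0436  0.6472] F [2.3 0.  0.5] M [ 0.   -0.15  0.01] op 0.998
toolz in unit [ 8.e-04  3.e-04 -1.e+00] tooly in unit [-9.3e-03  1.0e+00  3.0e-04] lean right 0.0003
```

Call:
{"name": "send_rows", "arguments": {"series": [{"grip": 1,"dx": 0,"dy": 0,"dz": -50,"turn": 0},{"grip": 1,"dx": 0,"dy": 0,"dz": -50,"turn": 0},{"grip": 1,"dx": 0,"dy": 0,"dz": -50,"turn": 0},{"grip": 1,"dx": 0,"dy": 0,"dz": -50,"turn": 0},{"grip": 1,"dx": 0,"dy": 0,"dz": 0,"turn": 0}]}}

```text
clock: 3.35
tool_pos: [0.5209, -0.0436, 0.7306]
eef_rot: [-0.137, 0.99, -0.006, 0.026]
contact_force: [0.2, 0.1, 0.9]
opening: 1.004
```

```bash
python3 st.py
```

```text
3.35 q [-0.123  0.397  0.298  0.613 -0.134  2.089  1.925] p [ 0.5209 -0.0436  0.7306] F [0.2 0.1 0.9] M [0.03 0.02 0.02] op 1.004
toolz in unit [ 0.0501 -0.0194 -0.9986] tooly in unit [-0.0033  0.9998 -0.0196] lean right -0.0194
```

Call:
{"name": "send_rows", "arguments": {"series": [{"grip": 1,"dx": 0,"dy": 0,"dz": 50,"turn": 0},{"grip": 1,"dx": 0,"dy": 0,"dz": 50,"turn": 0},{"grip": 1,"dx": 0,"dy": 0,"dz": 0,"turn": 0}]}}

```text
clock: 3.65
tool_pos: [0.5178, -0.0427, 0.6177]
eef_rot: [-0.137, 0.991, 0.0, 0.001]
contact_force: [-0.3, -0.4, -2.1]
opening: 1.004
```

```bash
python3 st.py
```

```text
3.65 q [-0.168  0.328  0.28   1.076 -0.091  1.748  1.926] p [ 0.5178 -0.0427  0.6177] F [-0.3 -0.4 -2.1] M [0.09 0.05 0.05] op 1.004
toolz in unit [ 1.2e-03  5.0e-04 -1.0e+00] tooly in unit [-3.7e-03  1.0e+00  5.0e-04] lean right 0.0005
```

Call:
{"name": "send_rows", "arguments": {"series": [{"grip": 1,"dx": -4.9,"dy": -11.4,"dz": 41.8,"turn": 0},{"grip": 1,"dx": -4.9,"dy": -11.4,"dz": 41.8,"turn": 0},{"grip": 1,"dx": -4.9,"dy": -11.4,"dz": 41.8,"turn": 0},{"grip": 1,"dx": -4.9,"dy": -11.4,"dz": 41.8,"turn": 0},{"grip": 1,"dx": -4.9,"dy": -11.4,"dz": 41.8,"turn": 0},{"grip": 1,"dx": -4.9,"dy": -11.4,"dz": 41.8,"turn": 0},{"grip": 1,"dx": -4.9,"dy": -11.4,"dz": 41.8,"turn": 0},{"grip": 1,"dx": -4.9,"dy": -11.4,"dz": 41.8,"turn": 0},{"grip": 1,"dx": -4.9,"dy": -11.4,"dz": 41.8,"turn": 0},{"grip": 1,"dx": -4.9,"dy": -11.4,"dz": 41.8,"turn": 0},{"grip": 0.6,"dx": 0,"dy": 0,"dz": 0,"turn": 0},{"grip": 0.6,"dx": 0,"dy": 0,"dz": 0,"turn": 0}]}}

```text
clock: 4.85
tool_pos: [0.6293, -0.1425, 0.2226]
eef_rot: [-0.137, 0.99, -0.005, 0.025]
contact_force: [-0.3, -0.6, 0.9]
opening: 0.842
```

```bash
python3 st.py; python3 - <<'E'
from h import *
from plant import *
d=snapshot("wrist");a=d["img"][:,:,::-1];cv2.imwrite("pics/f_wrist.png",a);np.savez("f_wrist.npz",**d)
E
```

```text
4.85 q [ 0.044  0.719  0.202  1.584 -0.194  0.806  2.171] p [ 0.6293 -0.1425  0.2226] F [-0.3 -0.6  0.9] M [ 0.06  0.02 -0.01] op 0.842
toolz in unit [ 0.049  -0.0166 -0.9987] tooly in unit [-0.0041  0.9998 -0.0168] lean right -0.0166
```

View pics/f_wrist.png

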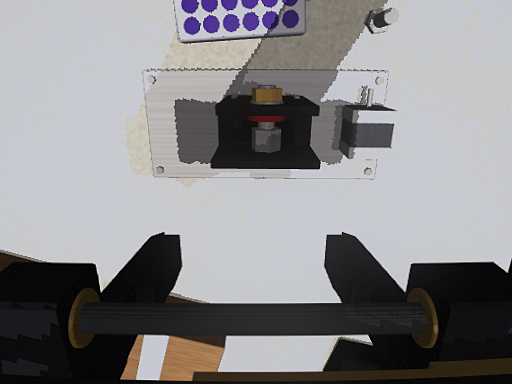

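Call:
{"name": "send_rows", "arguments": {"series": [{"grip": 0.6,"dx": 0,"dy": 0,"dz": 0,"turn": 0}]}}

```text
clock: 5.0
tool_pos: [0.6278, -0.1424, 0.2241]
eef_rot: [-0.137, 0.99, -0.006, 0.026]
contact_force: [0.0, 0.8, 0.1]
opening: 0.705
```

```bash
python3 st.py
```

```text
5.0 q [ 0.042  0.715  0.204  1.589 -0.194  0.804  2.171] p [ 0.6278 -0.1424  0.2241] F [0.  0.8 0.1] M [ 0.05  0.04 -0.01] op 0.705
toolz in unit [ 0.05   -0.0178 -0.9986] tooly in unit [-0.0039  0.9998 -0.0181] lean right -0.0179
```

```bash
cat > tf.py <<'E'
import sys,numpy as np
from plant import *
from scipy.spatial.transform import Rotation as Rn
s=get_state();R=Rn.from_quat(s['eef_rot']).as_matrix();p=s['tool_pos']
for a in sys.argv[1:]:
    w,n=a.split(':');w=np.array(eval(w));v=R.T@(w-p)*1000;print(w,'len',np.linalg.norm(v).round(1),'per row',(v/int(n)).round(1),n);p=w
E
python3 tf.py "[.45,.30,.55]:13" "[-.05,.55,.60]:13" "[-.23,.50,.65]:5"
```

```text
[0.45 0.3  0.55] len 577.5 per row [  2.7  36.  -25.9] 13
[-0.05  0.55  0.6 ] len 561.2 per row [31.6 28.9 -6. ] 13
[-0.23  0.5   0.65] len 193.4 per row [ 36.8  -0.1 -11.9] 5
```

Call:
{"name": "send_rows", "arguments": {"series": [{"grip": 0.6,"dx": 2.7,"dy": 36,"dz": -25.9,"turn": 0},{"grip": 0.6,"dx": 2.7,"dy": 36,"dz": -25.9,"turn": 0},{"grip": 0.6,"dx": 2.7,"dy": 36,"dz": -25.9,"turn": 0},{"grip": 0.6,"dx": 2.7,"dy": 36,"dz": -25.9,"turn": 0},{"grip": 0.6,"dx": 2.7,"dy": 36,"dz": -25.9,"turn": 0},{"grip": 0.6,"dx": 2.7,"dy": 36,"dz": -25.9,"turn": 0},{"grip": 0.6,"dx": 2.7,"dy": 36,"dz": -25.9,"turn": 0},{"grip": 0.6,"dx": 2.7,"dy": 36,"dz": -25.9,"turn": 0},{"grip": 0.6,"dx": 2.7,"dy": 36,"dz": -25.9,"turn": 0},{"grip": 0.6,"dx": 2.7,"dy": 36,"dz": -25.9,"turn": 0},{"grip": 0.6,"dx": 2.7,"dy": 36,"dz": -25.9,"turn": 0},{"grip": 0.6,"dx": 2.7,"dy": 36,"dz": -25.9,"turn": 0},{"grip": 0.6,"dx": 2.7,"dy": 36,"dz": -25.9,"turn": 0},{"grip": 0.6,"dx": 0,"dy": 0,"dz": 0,"turn": 0}]}}

```text
clock: 6.4
tool_pos: [0.4469, 0.306, 0.5534]
eef_rot: [-0.142, 0.99, -0.0, 0.026]
contact_force: [-0.4, 0.3, -0.7]
opening: 0.602
```

```bash
python3 st.py; python3 tf.py "[-.05,.55,.60]:13" "[-.23,.50,.65]:5"
```

```text
6.4 q [-0.865  0.33   0.262  1.261 -0.059  1.515  1.238] p [0.4469 0.306  0.5534] F [-0.4  0.3 -0.7] M [0.07 0.05 0.02] op 0.602
toolz in unit [ 0.0524 -0.0075 -0.9986] tooly in unit [-0.0134  0.9999 -0.0082] lean right -0.0075
[-0.05  0.55  0.6 ] len 555.5 per row [31.2 28.7 -5.5] 13
[-0.23  0.5   0.65] len 193.4 per row [ 36.8   0.4 -11.9] 5
```

Call:
{"name": "send_rows", "arguments": {"series": [{"grip": 0.6,"dx": 31.2,"dy": 28.7,"dz": -5.5,"turn": 0},{"grip": 0.6,"dx": 31.2,"dy": 28.7,"dz": -5.5,"turn": 0},{"grip": 0.6,"dx": 31.2,"dy": 28.7,"dz": -5.5,"turn": 0},{"grip": 0.6,"dx": 31.2,"dy": 28.7,"dz": -5.5,"turn": 0},{"grip": 0.6,"dx": 31.2,"dy": 28.7,"dz": -5.5,"turn": 0},{"grip": 0.6,"dx": 31.2,"dy": 28.7,"dz": -5.5,"turn": 0},{"grip": 0.6,"dx": 31.2,"dy": 28.7,"dz": -5.5,"turn": 0},{"grip": 0.6,"dx": 31.2,"dy": 28.7,"dz": -5.5,"turn": 0},{"grip": 0.6,"dx": 31.2,"dy": 28.7,"dz": -5.5,"turn": 0},{"grip": 0.6,"dx": 31.2,"dy": 28.7,"dz": -5.5,"turn": 0},{"grip": 0.6,"dx": 31.2,"dy": 28.7,"dz": -5.5,"turn": 0},{"grip": 0.6,"dx": 31.2,"dy": 28.7,"dz": -5.5,"turn": 0},{"grip": 0.6,"dx": 31.2,"dy": 28.7,"dz": -5.5,"turn": 0},{"grip": 0.6,"dx": 36.8,"dy": 0,"dz": -11.9,"turn": 0},{"grip": 0.6,"dx": 36.8,"dy": 0,"dz": -11.9,"turn": 0},{"grip": 0.6,"dx": 36.8,"dy": 0,"dz": -11.9,"turn": 0},{"grip": 0.6,"dx": 36.8,"dy": 0,"dz": -11.9,"turn": 0},{"grip": 0.6,"dx": 36.8,"dy": 0,"dz": -11.9,"turn": 0},{"grip": 0.6,"dx": 0,"dy": 0,"dz": -30,"turn": 0},{"grip": 0.6,"dx": 0,"dy": 0,"dz": -30,"turn": 0}]}}

```text
clock: 8.4
tool_pos: [-0.2273, 0.4965, 0.6905]
eef_rot: [-0.14, 0.99, -0.003, 0.019]
contact_force: [1.0, 0.5, 0.3]
opening: 0.6
```

```bash
python3 st.py
```

```text
8.4 q [-2.179  0.455  0.205  0.637 -0.063  2.073 -0.172] p [-0.2273  0.4965  0.6905] F [1.  0.5 0.3] M [ 0.09 -0.02 -0.02] op 0.6
toolz in unit [ 0.0366 -0.0105 -0.9993] tooly in unit [-0.01    0.9999 -0.0109] lean right -0.0105
```

Call:
{"name": "send_rows", "arguments": {"series": [{"grip": 0.6,"dx": 0,"dy": 0,"dz": -50,"turn": 0},{"grip": 0.6,"dx": 0,"dy": 0,"dz": -50,"turn": 0},{"grip": 0.6,"dx": 0,"dy": 0,"dz": -50,"turn": 0},{"grip": 0.6,"dx": 0,"dy": 0,"dz": -50,"turn": 0},{"grip": 0.6,"dx": 0,"dy": 0,"dz": 0,"turn": 0}]}}

```text
clock: 8.9
tool_pos: [-0.2042, 0.4464, 0.765]
eef_rot: [-0.135, 0.989, 0.061, 0.003]
contact_force: [0.4, -0.1, -0.3]
opening: 0.604
```

```bash
python3 st.py
```

```text
8.9 q [-2.321  0.328  0.443  0.629 -0.125  2.09  -0.133] p [-0.2042  0.4464  0.765 ] F [ 0.4 -0.1 -0.3] M [-0.06  0.04  0.01] op 0.604
toolz in unit [ 0.0225  0.1208 -0.9924] tooly in unit [-0.0032  0.9927  0.1207] lean right 0.1211
```

Call:
{"name": "send_rows", "arguments": {"series": [{"grip": 0.6,"dx": 0,"dy": 0,"dz": -50,"turn": 0},{"grip": 0.6,"dx": 0,"dy": 0,"dz": -50,"turn": 0},{"grip": 0.6,"dx": 0,"dy": 0,"dz": -50,"turn": 0},{"grip": 0.6,"dx": 0,"dy": 0,"dz": -50,"turn": 0},{"grip": 0.6,"dx": 0,"dy": 0,"dz": 0,"turn": 0}]}}

```text
clock: 9.4
tool_pos: [-0.1831, 0.3898, 0.8232]
eef_rot: [-0.136, 0.983, 0.121, -0.014]
contact_force: [0.2, -0.0, 0.2]
opening: 0.6
```

```bash
python3 st.py
```

```text
9.4 q [-2.54   0.2    0.65   0.645 -0.113  2.09  -0.137] p [-0.1831  0.3898  0.8232] F [ 0.2 -0.   0.2] M [-0.17 -0.06  0.03] op 0.6
toolz in unit [ 0.0052  0.2414 -0.9704] tooly in unit [-0.0054  0.9704  0.2414] lean right 0.2439
```

```bash
cat > fit2.py <<'E'
from h import *
from scipy.optimize import least_squares
d=dict(np.load("f_wrist.npz"));a=d["img"][:,:,::-1]
cv2.imwrite("pics/g1.png",cv2.resize(a[60:190,135:400],None,fx=3,fy=3,interpolation=cv2.INTER_CUBIC))
cv2.imwrite("pics/g2.png",cv2.resize(a[80:180,205:330],None,fx=6,fy=6,interpolation=cv2.INTER_CUBIC))
E
python3 fit2.py
```

```text
(no output)
```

View pics/g1.png

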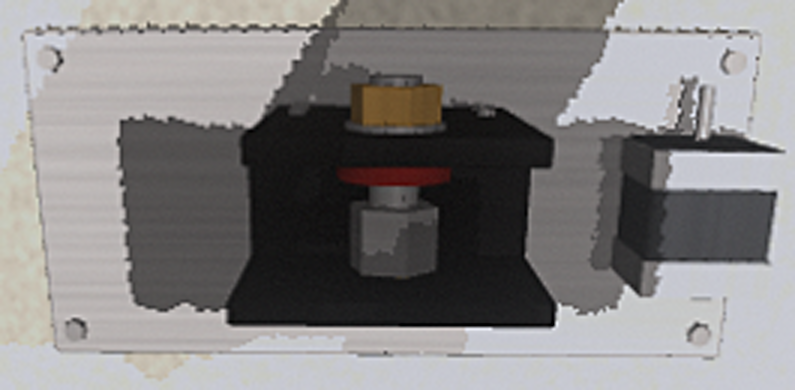

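View pics/g2.png

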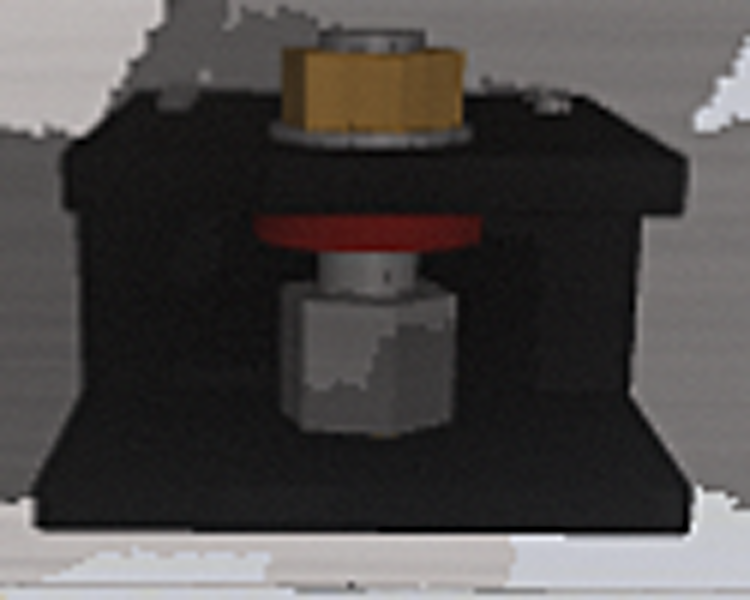

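```bash
cat > fit3.py <<'E'
from h import *
from scipy.optimize import least_squares
d=dict(np.load("f_wrist.npz"));a=d["img"][:,:,::-1]
L=np.array([[-30,-130,12],[-30,130,12],[90,130,12],[90,-130,12],[4,-40,115],[4,40,115],[56,-50,85],[56,50,85]])/1e3
px=np.array([[22,30],[760,33],[720,355],[58,352],[242,167],[552,167],[228,325],[554,325]])/3+[135,60]-.33
hp=np.array([[386,437],[302,428],[448,430]])/6+[205,80]-.42
def W(p,X):
    c,s=np.cos(p[2]),np.sin(p[2]);return X@np.array([[c,s,0],[-s,c,0],[0,0,1]])+[p[0],p[1],0]
def hexv(Ln,xx,dy=0):
    th=np.radians(90+60*np.arange(6))-Ln
    return np.c_[np.full(6,xx),12.7*np.cos(th)+dy,95+12.7*np.sin(th)]/1e3
# vertices: idx0 top, idx1 = +60 (toward -y), idx5 = toward +y
def f(p):
    r=(proj(d,W(p,L))-px).ravel()
    h=(proj(d,W(p,hexv(p[3],35,p[4])[[0,1,5]]))-hp).ravel()
    return np.r_[r,h[[0,2,4]]*1.5,p[4]/2]
r=least_squares(f,[.571,-.147,.27,.25,0],loss="soft_l1");print(r.x.round(4));print(f(r.x).round(2))
p=r.x;np.save("pose2.npy",p)
im=cv2.resize(a[80:180,205:330],None,fx=6,fy=6,interpolation=cv2.INTER_CUBIC)
def dr(X,c):
    q=((proj(d,W(p,np.array(X)))-[205,80]+.5)*6).astype(int);cv2.polylines(im,[q],True,c,1)
dr(hexv(p[3],17,p[4]),(0,255,0));dr(hexv(p[3],35,p[4]),(255,0,255))
dr(np.array([[4,-40,115],[4,40,115],[-4,40,115],[-4,-40,115]])/1e3,(255,255,0));dr(np.array([[48,-50,85],[48,50,85],[56,50,85],[56,-50,85]])/1e3,(255,255,0))
cv2.imwrite("pics/g3.png",im)
print("head",W(p,np.array([[26,0,95]])/1e3))
E
python3 fit3.py
```

```text
[ 0.571  -0.148   0.2751  0.257  -0.6308]
[-1.09 -0.24  1.47 -0.89  0.32  0.77 -1.27  0.62 -0.46 -0.34  0.25 -0.02
 -0.23  0.22  0.69  0.75  0.42 -0.83  0.36 -0.32]
head [[ 0.59607212 -0.14098495  0.095     ]]
```

View pics/g3.png

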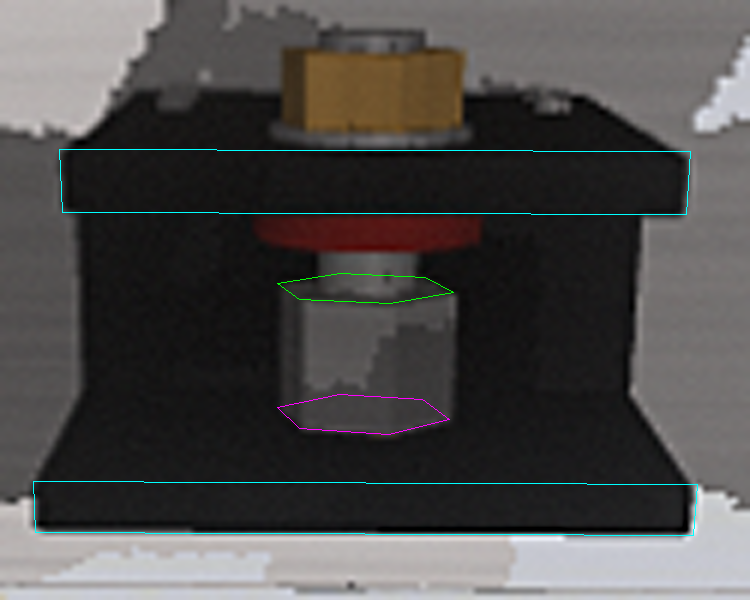

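Call:
{"name": "send_rows", "arguments": {"series": [{"grip": 0.6,"dx": 0,"dy": 0,"dz": -50,"turn": 0},{"grip": 0.6,"dx": 0,"dy": 0,"dz": -30,"turn": 0},{"grip": 0.6,"dx": 0,"dy": 0,"dz": 0,"turn": 0}]}}

```text
clock: 9.7
tool_pos: [-0.1749, 0.366, 0.8427]
eef_rot: [-0.137, 0.98, 0.143, -0.019]
contact_force: [-0.1, 0.0, -0.6]
opening: 0.598
```

```bash
sed -i 's/ps=.2705/ps=.275/' st.py; python3 st.py;  python3 tf.py "[.05,.55,.60]:10" "[.45,.25,.45]:11"
```

```text
9.7 q [-2.721  0.153  0.821  0.654 -0.103  2.089 -0.139] p [-0.1749  0.366   0.8427] F [-0.1  0.  -0.6] M [-0.19 -0.04 -0.01] op 0.598
toolz in unit [ 8.000e-04  2.859e-01 -9.583e-01] tooly in unit [-0.0021  0.9583  0.2859] lean right 0.29
[0.05 0.55 0.6 ] len 378.6 per row [-26.6   4.1  26.6] 10
[0.45 0.25 0.45] len 522.0 per row [-27.5 -38.6   2.8] 11
```

Call:
{"name": "send_rows", "arguments": {"series": [{"grip": 0.6,"dx": -26.6,"dy": 4.1,"dz": 26.6,"turn": 0},{"grip": 0.6,"dx": -26.6,"dy": 4.1,"dz": 26.6,"turn": 0},{"grip": 0.6,"dx": -26.6,"dy": 4.1,"dz": 26.6,"turn": 0},{"grip": 0.6,"dx": -26.6,"dy": 4.1,"dz": 26.6,"turn": 0},{"grip": 0.6,"dx": -26.6,"dy": 4.1,"dz": 26.6,"turn": 0},{"grip": 0.6,"dx": -26.6,"dy": 4.1,"dz": 26.6,"turn": 0},{"grip": 0.6,"dx": -26.6,"dy": 4.1,"dz": 26.6,"turn": 0},{"grip": 0.6,"dx": -26.6,"dy": 4.1,"dz": 26.6,"turn": 0},{"grip": 0.6,"dx": -26.6,"dy": 4.1,"dz": 26.6,"turn": 0},{"grip": 0.6,"dx": -26.6,"dy": 4.1,"dz": 26.6,"turn": 0},{"grip": 0.6,"dx": 0,"dy": 0,"dz": 0,"turn": 0}]}}

```text
clock: 10.8
tool_pos: [0.0523, 0.5496, 0.5933]
eef_rot: [-0.133, 0.981, 0.137, -0.019]
contact_force: [0.3, -0.8, 0.1]
opening: 0.591
```

```bash
python3 st.py;  python3 tf.py "[.45,.25,.45]:11" "[.596,-.14,.26]:10"
```

```text
10.8 q [-2.111  0.294  0.924  1.347 -0.397  1.388  0.635] p [0.0523 0.5496 0.5933] F [ 0.3 -0.8  0.1] M [-0.23 -0.07  0.04] op 0.591
toolz in unit [ 0.0013  0.2741 -0.9617] tooly in unit [0.005  0.9617 0.2741] lean right 0.2776
[0.45 0.25 0.45] len 518.1 per row [-27.6 -38.1   2.7] 11
[ 0.596 -0.14   0.26 ] len 457.7 per row [ -3.7 -45.1   6.9] 10
```

Call:
{"name": "send_rows", "arguments": {"series": [{"grip": 0.5,"dx": -27.6,"dy": -38.1,"dz": 2.7,"turn": 0},{"grip": 0.5,"dx": -27.6,"dy": -38.1,"dz": 2.7,"turn": 0},{"grip": 0.5,"dx": -27.6,"dy": -38.1,"dz": 2.7,"turn": 0},{"grip": 0.5,"dx": -27.6,"dy": -38.1,"dz": 2.7,"turn": 0},{"grip": 0.5,"dx": -27.6,"dy": -38.1,"dz": 2.7,"turn": 0},{"grip": 0.5,"dx": -27.6,"dy": -38.1,"dz": 2.7,"turn": 0},{"grip": 0.5,"dx": -27.6,"dy": -38.1,"dz": 2.7,"turn": 0},{"grip": 0.5,"dx": -27.6,"dy": -38.1,"dz": 2.7,"turn": 0},{"grip": 0.5,"dx": -27.6,"dy": -38.1,"dz": 2.7,"turn": 0},{"grip": 0.5,"dx": -27.6,"dy": -38.1,"dz": 2.7,"turn": 0},{"grip": 0.5,"dx": -27.6,"dy": -38.1,"dz": 2.7,"turn": 0},{"grip": 0.5,"dx": 0,"dy": 0,"dz": 0,"turn": 0}]}}

```text
clock: 12.0
tool_pos: [0.453, 0.2488, 0.4497]
eef_rot: [-0.131, 0.981, 0.14, -0.019]
contact_force: [0.3, -0.6, 0.1]
opening: 0.499
```

```bash
python3 st.py;  python3 tf.py "[.605,-.1735,.23]:10"
```

```text
12.0 q [-0.985  0.432  0.918  1.626 -0.637  1.348  1.909] p [0.453  0.2488 0.4497] F [ 0.3 -0.6  0.1] M [-0.24 -0.01  0.03] op 0.499
toolz in unit [ 0.0013  0.2804 -0.9599] tooly in unit [0.01   0.9598 0.2804] lean right 0.2842
[ 0.605  -0.1735  0.23  ] len 499.7 per row [ -3.6 -49.1   8.5] 10
```

Call:
{"name": "send_rows", "arguments": {"series": [{"grip": 0.5,"dx": -3.3,"dy": -44.6,"dz": 7.7,"turn": 0},{"grip": 0.5,"dx": -3.3,"dy": -44.6,"dz": 7.7,"turn": 0},{"grip": 0.5,"dx": -3.3,"dy": -44.6,"dz": 7.7,"turn": 0},{"grip": 0.5,"dx": -3.3,"dy": -44.6,"dz": 7.7,"turn": 0},{"grip": 0.5,"dx": -3.3,"dy": -44.6,"dz": 7.7,"turn": 0},{"grip": 0.5,"dx": -3.3,"dy": -44.6,"dz": 7.7,"turn": 0},{"grip": 0.5,"dx": 0,"dy": 0,"dz": 0,"turn": 0}]}}

```text
clock: 12.7
tool_pos: [0.5347, 0.0213, 0.3289]
eef_rot: [-0.133, 0.981, 0.142, -0.021]
contact_force: [-0.4, 0.1, -0.2]
opening: 0.5
```

```bash
python3 st.py;  python3 tf.py "[.605,-.1735,.23]:5"
```

```text
12.7 q [-0.411  0.635  0.809  1.678 -0.714  1.278  2.482] p [0.5347 0.0213 0.3289] F [-0.4  0.1 -0.2] M [-0.2  -0.05  0.  ] op 0.5
toolz in unit [-0.002   0.2834 -0.959 ] tooly in unit [0.0067 0.959  0.2834] lean right 0.2873
[ 0.605  -0.1735  0.23  ] len 229.5 per row [ -3.3 -45.2   7.3] 5
```

Call:
{"name": "send_rows", "arguments": {"series": [{"grip": 0.5,"dx": 0,"dy": 0,"dz": 0,"turn": 0.1496},{"grip": 0.5,"dx": 0,"dy": 0,"dz": 0,"turn": 0.1496},{"grip": 0.5,"dx": 0,"dy": 0,"dz": 0,"turn": 0.1496},{"grip": 0.5,"dx": 0,"dy": 0,"dz": 0,"turn": 0.1496}]}}

```text
clock: 13.1
tool_pos: [0.5346, 0.0284, 0.3314]
eef_rot: [0.16, 0.976, 0.131, -0.062]
contact_force: [0.1, -0.4, 0.1]
opening: 0.5
```

```bash
python3 st.py
```

```text
13.1 q [-0.488  0.69   0.973  1.68  -0.799  1.356  1.971] p [0.5346 0.0284 0.3314] F [ 0.1 -0.4  0.1] M [-0.25 -0.04  0.02] op 0.5
toolz in unit [-5.000e-04  2.874e-01 -9.578e-01] tooly in unit [0.5648 0.7905 0.2369] lean right 0.2916
```

Call:
{"name": "send_rows", "arguments": {"series": [{"grip": 0.5,"dx": 0,"dy": 0,"dz": 0,"turn": 0.1496},{"grip": 0.5,"dx": 0,"dy": 0,"dz": 0,"turn": 0.1496},{"grip": 0.5,"dx": 0,"dy": 0,"dz": 0,"turn": 0.1496},{"grip": 0.5,"dx": 0,"dy": 0,"dz": 0,"turn": 0.1496},{"grip": 0.5,"dx": 0,"dy": 0,"dz": 0,"turn": 0.1496},{"grip": 0.5,"dx": 0,"dy": 0,"dz": 0,"turn": 0.1496},{"grip": 0.5,"dx": 0,"dy": 0,"dz": 0,"turn": 0.1496},{"grip": 0.5,"dx": 0,"dy": 0,"dz": 0,"turn": 0.1496},{"grip": 0.5,"dx": 0,"dy": 0,"dz": 0,"turn": 0.1496},{"grip": 0.5,"dx": 0,"dy": 0,"dz": 0,"turn": 0.1496},{"grip": 0.5,"dx": 0,"dy": 0,"dz": 0,"turn": 0.1496},{"grip": 0.5,"dx": 0,"dy": 0,"dz": 0,"turn": 0.1496},{"grip": 0.5,"dx": 0,"dy": 0,"dz": 0,"turn": 0.1496},{"grip": 0.5,"dx": 0,"dy": 0,"dz": 0,"turn": 0.1496},{"grip": 0.5,"dx": 0,"dy": 0,"dz": 0,"turn": 0.1496},{"grip": 0.5,"dx": 0,"dy": 0,"dz": 0,"turn": 0.1496},{"grip": 0.5,"dx": 0,"dy": 0,"dz": 0,"turn": 0.1424},{"grip": 0.5,"dx": 0,"dy": 0,"dz": 0,"turn": 0}]}}

```text
clock: 14.9
tool_pos: [0.5347, 0.0281, 0.3312]
eef_rot: [0.979, 0.141, -0.019, -0.144]
contact_force: [-0.3, -0.9, 0.7]
opening: 0.502
```

```bash
python3 st.py;  python3 tf.py "[.605,-.1735,.22]:5"
```

```text
14.9 q [-0.58   0.882  1.353  1.684 -0.988  1.605 -0.334] p [0.5347 0.0281 0.3312] F [-0.3 -0.9  0.7] M [-0.28  0.08  0.01] op 0.502
toolz in unit [-6.000e-04  2.876e-01 -9.578e-01] tooly in unit [ 0.0109 -0.9577 -0.2876] lean right 0.2917
[ 0.605  -0.1735  0.22  ] len 240.7 per row [ 2.1 47.2  9. ] 5
```

Call:
{"name": "send_rows", "arguments": {"series": [{"grip": 0.5,"dx": 1.8,"dy": 39.3,"dz": 7.5,"turn": 0.011},{"grip": 0.5,"dx": 1.8,"dy": 39.3,"dz": 7.5,"turn": 0},{"grip": 0.5,"dx": 1.8,"dy": 39.3,"dz": 7.5,"turn": 0},{"grip": 0.5,"dx": 1.8,"dy": 39.3,"dz": 7.5,"turn": 0},{"grip": 0.5,"dx": 1.8,"dy": 39.3,"dz": 7.5,"turn": 0},{"grip": 0.5,"dx": 1.8,"dy": 39.3,"dz": 7.5,"turn": 0},{"grip": 0.5,"dx": 0,"dy": 0,"dz": 0,"turn": 0}]}}

```text
clock: 15.6
tool_pos: [0.6025, -0.1793, 0.2186]
eef_rot: [0.98, 0.134, -0.02, -0.143]
contact_force: [-0.2, -0.4, 0.6]
opening: 0.499
```

```bash
python3 st.py; python3 - <<'E'
from h import *
from plant import *
d=snapshot("wrist");a=d["img"][:,:,::-1];cv2.imwrite("pics/i_wrist.png",a);np.savez("i_wrist.npz",**d)
E
```

```text
15.6 q [-0.097  1.036  1.048  1.436 -0.988  1.489 -0.215] p [ 0.6025 -0.1793  0.2186] F [-0.2 -0.4  0.6] M [-0.3   0.07  0.09] op 0.499
toolz in unit [-8.000e-04  2.861e-01 -9.582e-01] tooly in unit [-0.0032 -0.9582 -0.2861] lean right 0.2902
```

View pics/i_wrist.png

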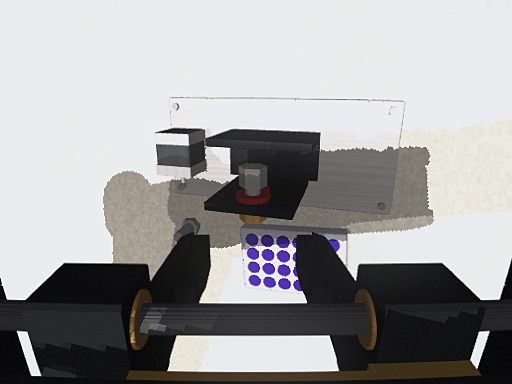

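```bash
cat > ov.py <<'E'
import sys
from h import *
exec(open('fit3.py').read().split("# vertices")[0].split("d=dict")[0])
def W(p,X):
    c,s=np.cos(p[2]),np.sin(p[2]);return X@np.array([[c,s,0],[-s,c,0],[0,0,1]])+[p[0],p[1],0]
def hexv(Ln,xx,dy=0):
    th=np.radians(90+60*np.arange(6))-Ln
    return np.c_[np.full(6,xx),12.7*np.cos(th)+dy,95+12.7*np.sin(th)]/1e3
def ov(d,p,box,k,name):
    a=d["img"][:,:,::-1];x0,y0,x1,y1=box
    im=cv2.resize(a[y0:y1,x0:x1],None,fx=k,fy=k,interpolation=cv2.INTER_CUBIC);im0=im.copy()
    def dr(X,c):
        q=((proj(d,W(p,np.array(X)))-[x0,y0]+.5)*k).astype(int);cv2.polylines(im,[q],True,c,1)
    dr(hexv(p[3],17,p[4]),(0,255,0));dr(hexv(p[3],35,p[4]),(255,0,255))
    for X in ([[4,-40,115],[4,40,115],[-4,40,115],[-4,-40,115]],[[48,-50,85],[48,50,85],[56,50,85],[56,-50,85]],[[-30,-130,12],[-30,130,12],[90,130,12],[90,-130,12]]):
        dr(np.array(X)/1e3,(255,255,0))
    cv2.imwrite(name,np.hstack([im0,im]))
E
python3 - <<'E'
from ov import *
d=dict(np.load("i_wrist.npz"));p=np.load("pose2.npy")
ov(d,p,(200,120,330,225),3,"pics/j0.png")
ov(d,p,(200,120,330,225),6,"pics/j1.png")
im=cv2.imread("pics/j1.png");cv2.imwrite("pics/j1.png",im[:,780:])
E
```

```text
(no output)
```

View pics/j1.png

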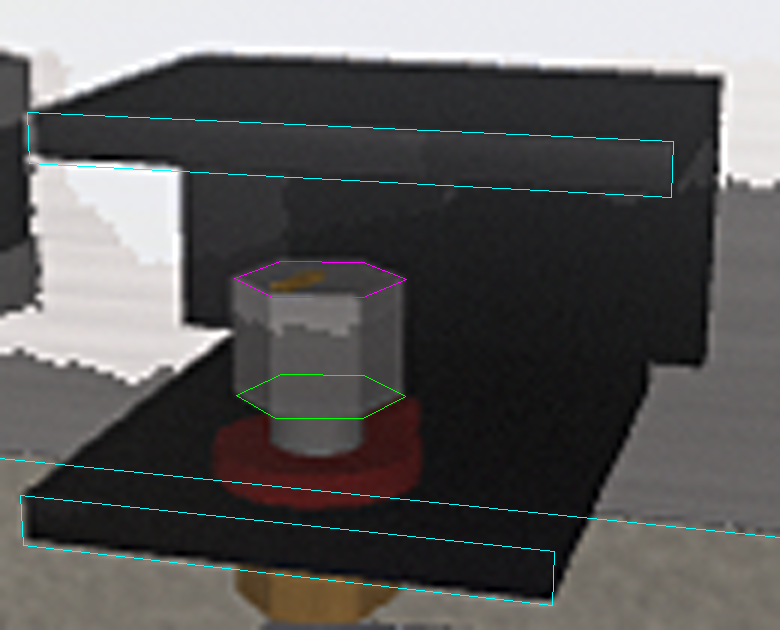

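```bash
cat > rel.py <<'E'
from ov import *
from plant import *
from scipy.spatial.transform import Rotation as Rn
s=get_state();R=Rn.from_quat(s['eef_rot']).as_matrix()
p=np.load("pose2.npy")
H=W(p,np.array([[26,p[4],95]])/1e3)[0]
v=R.T@(H-s['tool_pos'])*1e3
print("head in tool frame mm",v.round(1),"(grasp pt at z=-19)")
E
python3 rel.py
```

```text
head in tool frame mm [  3.2   1.5 129.9] (grasp pt at z=-19)
```

Call:
{"name": "send_rows", "arguments": {"series": [{"grip": 0.42,"dx": 3,"dy": 1.5,"dz": 25,"turn": 0},{"grip": 0.42,"dx": 0,"dy": 0,"dz": 25,"turn": 0},{"grip": 0.42,"dx": 0,"dy": 0,"dz": 25,"turn": 0},{"grip": 0.42,"dx": 0,"dy": 0,"dz": 20,"turn": 0},{"grip": 0.42,"dx": 0,"dy": 0,"dz": 10,"turn": 0},{"grip": 0.42,"dx": 0,"dy": 0,"dz": 0,"turn": 0},{"grip": 0.42,"dx": 0,"dy": 0,"dz": 0,"turn": 0}]}}

```text
clock: 16.35
tool_pos: [0.5992, -0.1477, 0.1212]
eef_rot: [0.98, 0.136, -0.019, -0.142]
contact_force: [0.0, -0.2, 0.8]
opening: 0.419
```

```bash
python3 st.py; python3 rel.py; python3 - <<'E'
from h import *
from plant import *
d=snapshot("wrist");a=d["img"][:,:,::-1];cv2.imwrite("pics/k_wrist.png",a);np.savez("k_wrist.npz",**d)
E
```

```text
16.35 q [-0.086  1.065  0.821  1.556 -0.992  1.221 -0.212] p [ 0.5992 -0.1477  0.1212] F [ 0.  -0.2  0.8] M [-0.28  0.04  0.02] op 0.419
toolz in unit [ 0.0019  0.2843 -0.9587] tooly in unit [ 1.000e-04 -9.587e-01 -2.843e-01] lean right 0.2883
head in tool frame mm [-1.2  1.1 27. ] (grasp pt at z=-19)
```

View pics/k_wrist.png

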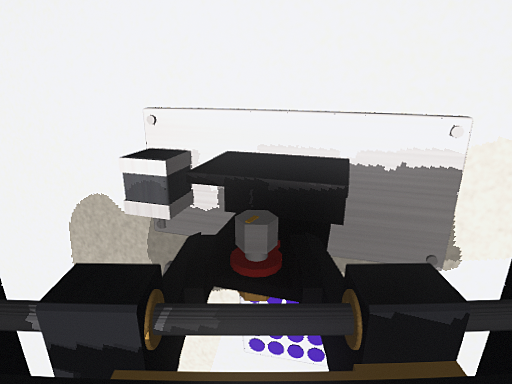

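Call:
{"name": "send_rows", "arguments": {"series": [{"grip": 0.42,"dx": -1,"dy": 1,"dz": 10,"turn": 0},{"grip": 0.42,"dx": 0,"dy": 0,"dz": 10,"turn": 0},{"grip": 0.42,"dx": 0,"dy": 0,"dz": 10,"turn": 0},{"grip": 0.4,"dx": 0,"dy": 0,"dz": 10,"turn": 0},{"grip": 0.4,"dx": 0,"dy": 0,"dz": 0,"turn": 0}]}}

```text
clock: 16.9
tool_pos: [0.594, -0.1367, 0.0799]
eef_rot: [0.98, 0.135, -0.02, -0.144]
contact_force: [-0.7, -0.1, 0.6]
opening: 0.398
```

```bash
python3 st.py; python3 rel.py
```

```text
16.9 q [-0.064  1.086  0.719  1.593 -0.992  1.113 -0.21 ] p [ 0.594  -0.1367  0.0799] F [-0.7 -0.1  0.6] M [-0.21  0.12 -0.02] op 0.398
toolz in unit [-5.000e-04  2.879e-01 -9.576e-01] tooly in unit [-0.0017 -0.9576 -0.2879] lean right 0.2921
head in tool frame mm [  0.8   0.7 -16. ] (grasp pt at z=-19)
```

Call:
{"name": "send_rows", "arguments": {"force": 60, "series": [{"grip": 0.4,"dx": 0,"dy": -2.5,"dz": -4,"turn": 0},{"grip": 0.4,"dx": 0,"dy": -2.5,"dz": 0,"turn": 0},{"grip": 0.4,"dx": 0,"dy": 0,"dz": 0,"turn": 0}]}}

```text
clock: 17.2
tool_pos: [0.5943, -0.1353, 0.0875]
eef_rot: [0.981, 0.135, -0.019, -0.142]
contact_force: [0.3, -1.7, 0.6]
opening: 0.398
```

```bash
python3 st.py; python3 rel.py
```

```text
17.2 q [-0.071  1.074  0.726  1.598 -0.988  1.115 -0.216] p [ 0.5943 -0.1353  0.0875] F [ 0.3 -1.7  0.6] M [-0.51 -0.   -0.02] op 0.398
toolz in unit [ 0.002   0.283  -0.9591] tooly in unit [-0.0014 -0.9591 -0.283 ] lean right 0.2869
head in tool frame mm [ 0.2  4.2 -9. ] (grasp pt at z=-19)
```

Call:
{"name": "send_rows", "arguments": {"series": [{"grip": 0.4,"dx": 0,"dy": -1.5,"dz": 0,"turn": 0},{"grip": 0.4,"dx": 0,"dy": 0,"dz": 0,"turn": 0}]}}

```text
clock: 17.4
tool_pos: [0.5943, -0.135, 0.0876]
eef_rot: [0.981, 0.135, -0.018, -0.141]
contact_force: [1.5, -5.3, -0.9]
opening: 0.403
```

```bash
python3 st.py; python3 rel.py
```

```text
17.4 q [-0.073  1.073  0.726  1.6   -0.988  1.112 -0.216] p [ 0.5943 -0.135   0.0876] F [ 1.5 -5.3 -0.9] M [-1.23 -0.36 -0.03] op 0.403
toolz in unit [ 0.0023  0.281  -0.9597] tooly in unit [-0.002  -0.9597 -0.281 ] lean right 0.2848
head in tool frame mm [ 0.2  4.5 -9.1] (grasp pt at z=-19)
```

Call:
{"name": "send_rows", "arguments": {"series": [{"grip": 0.4,"dx": 0,"dy": -4,"dz": 0,"turn": 0},{"grip": 0.4,"dx": 0,"dy": -4,"dz": 0,"turn": 0},{"grip": 0.4,"dx": 0,"dy": 0,"dz": 0,"turn": 0}]}}

```text
clock: 17.7
tool_pos: [0.5942, -0.1344, 0.0881]
eef_rot: [0.982, 0.133, -0.017, -0.133]
contact_force: [9.1, -16.7, -16.1]
opening: 0.4
```

```bash
python3 st.py; python3 rel.py
```

```text
17.7 q [-0.082  1.067  0.727  1.611 -0.988  1.093 -0.22 ] p [ 0.5942 -0.1344  0.0881] F [  9.1 -16.7 -16.1] M [-4.19 -1.96 -0.19] op 0.4
toolz in unit [ 0.0039  0.2662 -0.9639] tooly in unit [-0.0045 -0.9639 -0.2662] lean right 0.2694
head in tool frame mm [ 0.1  5.3 -8.7] (grasp pt at z=-19)
```

Call:
{"name": "send_rows", "arguments": {"series": [{"grip": 0.4,"dx": 0,"dy": -4,"dz": 4,"turn": 0},{"grip": 0.4,"dx": 0,"dy": -4,"dz": 4,"turn": 0},{"grip": 0.4,"dx": 0,"dy": 0,"dz": 0,"turn": 0}]}}

```text
clock: 18.0
tool_pos: [0.5943, -0.1339, 0.0869]
eef_rot: [0.983, 0.132, -0.013, -0.126]
contact_force: [10.2, -27.4, 1.2]
opening: 0.401
```

```bash
python3 st.py; python3 rel.py
```

```text
18.0 q [-0.085  1.058  0.714  1.626 -0.986  1.06  -0.225] p [ 0.5943 -0.1339  0.0869] F [ 10.2 -27.4   1.2] M [-5.7  -1.82 -0.08] op 0.401
toolz in unit [ 0.0096  0.2502 -0.9682] tooly in unit [-0.0076 -0.9682 -0.2502] lean right 0.2528
head in tool frame mm [-0.1  5.6 -9.8] (grasp pt at z=-19)
```

Call:
{"name": "send_rows", "arguments": {"series": [{"grip": 0.4,"dx": 0,"dy": -2,"dz": 4,"turn": 0},{"grip": 0.4,"dx": 0,"dy": -2,"dz": 4,"turn": 0},{"grip": 0.4,"dx": 0,"dy": 0,"dz": 0,"turn": 0}]}}

```text
clock: 18.3
tool_pos: [0.5938, -0.1319, 0.0819]
eef_rot: [0.984, 0.131, -0.011, -0.122]
contact_force: [10.1, -31.6, 9.9]
opening: 0.4
```

```bash
python3 st.py; python3 rel.py;python3 - <<'E'
from h import *
from plant import *
d=snapshot("wrist");a=d["img"][:,:,::-1];cv2.imwrite("pics/l_wrist.png",a);np.savez("l_wrist.npz",**d)
cv2.imwrite("pics/l2.png",cv2.resize(a[190:350,170:340],None,fx=3.5,fy=3.5,interpolation=cv2.INTER_CUBIC))
E
```

```text
18.3 q [-0.084  1.056  0.696  1.637 -0.986  1.033 -0.228] p [ 0.5938 -0.1319  0.0819] F [ 10.1 -31.6   9.9] M [-6.42 -1.72  0.04] op 0.4
toolz in unit [ 0.012   0.2438 -0.9697] tooly in unit [-0.0091 -0.9698 -0.2439] lean right 0.2463
head in tool frame mm [ -0.1   6.5 -15.2] (grasp pt at z=-19)
```

View pics/l2.png

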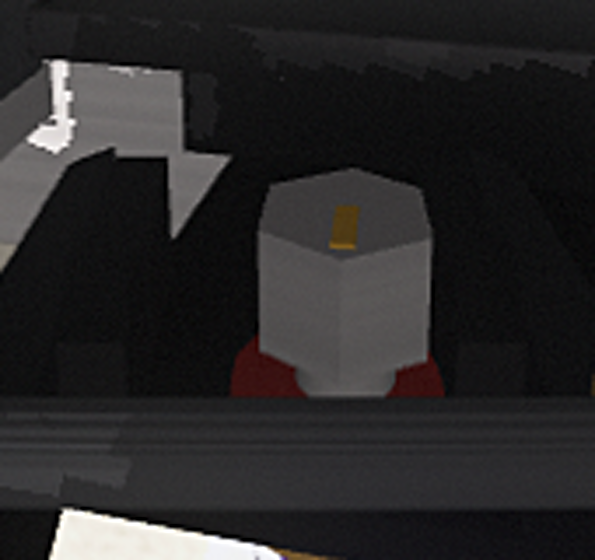

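Call:
{"name": "send_rows", "arguments": {"force": 50, "series": [{"grip": 0.33,"dx": 0,"dy": 1,"dz": 0,"turn": 0},{"grip": 0.28,"dx": 0,"dy": 1,"dz": 0,"turn": 0},{"grip": 0.24,"dx": 0,"dy": 1,"dz": 0,"turn": 0},{"grip": 0.1,"dx": 0,"dy": 1,"dz": 0,"turn": 0},{"grip": 0.1,"dx": 0,"dy": 0,"dz": 0,"turn": 0},{"grip": 0.1,"dx": 0,"dy": 0,"dz": 0,"turn": 0}]}}

```text
clock: 18.95
tool_pos: [0.5956, -0.138, 0.0804]
eef_rot: [0.984, 0.13, -0.011, -0.12]
contact_force: [12.1, -34.7, 4.6]
opening: 0.247
```

```bash
cat > look.py <<'E'
import sys
from h import *
from plant import *
d=snapshot("wrist");a=d["img"][:,:,::-1];n=sys.argv[1];np.savez(f"{n}.npz",**d)
cv2.imwrite(f"pics/{n}.png",cv2.resize(a[190:350,170:340],None,fx=3.5,fy=3.5,interpolation=cv2.INTER_CUBIC))
E
python3 st.py; python3 rel.py; python3 look.py m
```

```text
18.95 q [-0.077  1.061  0.698  1.628 -0.984  1.033 -0.226] p [ 0.5956 -0.138   0.0804] F [ 12.1 -34.7   4.6] M [-7.29 -2.25  0.05] op 0.247
toolz in unit [ 0.0126  0.239  -0.9709] tooly in unit [-0.0099 -0.9709 -0.2391] lean right 0.2414
head in tool frame mm [ -0.1   0.  -15. ] (grasp pt at z=-19)
```

View pics/m.png

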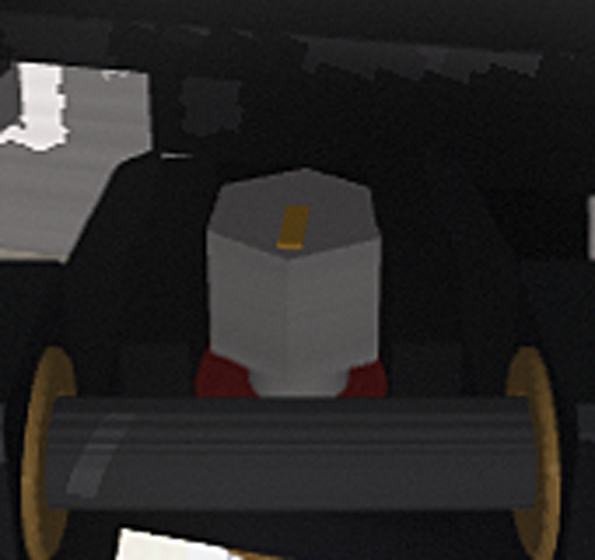

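Call:
{"name": "send_rows", "arguments": {"force": 40, "series": [{"grip": 0.1,"dx": 0,"dy": 3,"dz": 0,"turn": 0},{"grip": 0.1,"dx": 0,"dy": 3,"dz": 0,"turn": 0},{"grip": 0.1,"dx": 0,"dy": 0,"dz": 0,"turn": 0}]}}

```text
clock: 19.3
tool_pos: [0.5956, -0.1381, 0.0801]
eef_rot: [0.983, 0.131, -0.012, -0.126]
contact_force: [5.6, -26.3, 18.2]
opening: 0.246
```

```bash
python3 st.py; python3 rel.py
```

```text
19.3 q [-0.07   1.064  0.695  1.62  -0.982  1.046 -0.225] p [ 0.5956 -0.1381  0.0801] F [  5.6 -26.3  18.2] M [-4.84 -0.92  0.01] op 0.246
toolz in unit [ 0.0116  0.2511 -0.9679] tooly in unit [-0.008  -0.9679 -0.2512] lean right 0.2539
head in tool frame mm [ -0.2  -0.3 -15.3] (grasp pt at z=-19)
```

Call:
{"name": "send_rows", "arguments": {"series": [{"grip": 0.1,"dx": 0,"dy": 3,"dz": 0,"turn": 0},{"grip": 0.1,"dx": 0,"dy": 0,"dz": 0,"turn": 0}]}}

```text
clock: 19.5
tool_pos: [0.5956, -0.1381, 0.08]
eef_rot: [0.983, 0.132, -0.013, -0.129]
contact_force: [3.8, -21.9, 24.8]
opening: 0.247
```

```bash
python3 st.py; python3 rel.py
```

```text
19.5 q [-0.066  1.066  0.693  1.616 -0.981  1.053 -0.224] p [ 0.5956 -0.1381  0.08  ] F [  3.8 -21.9  24.8] M [-3.68 -0.35 -0.02] op 0.247
toolz in unit [ 0.011   0.2569 -0.9664] tooly in unit [-0.007  -0.9664 -0.257 ] lean right 0.2598
head in tool frame mm [ -0.2  -0.4 -15.5] (grasp pt at z=-19)
```

Call:
{"name": "send_rows", "arguments": {"series": [{"grip": 0.1,"dx": 0,"dy": 2,"dz": -4,"turn": 0},{"grip": 0.1,"dx": 0,"dy": 1,"dz": -3,"turn": 0},{"grip": 0.1,"dx": 0,"dy": 0,"dz": 0,"turn": 0}]}}

```text
clock: 19.8
tool_pos: [0.5955, -0.1382, 0.0808]
eef_rot: [0.982, 0.133, -0.015, -0.132]
contact_force: [7.7, -17.4, -3.4]
opening: 0.246
```

```bash
python3 st.py; python3 rel.py
```

```text
19.8 q [-0.062  1.067  0.691  1.608 -0.973  1.062 -0.23 ] p [ 0.5955 -0.1382  0.0808] F [  7.7 -17.4  -3.4] M [-4.11 -1.42 -0.23] op 0.246
toolz in unit [ 0.0067  0.2631 -0.9647] tooly in unit [-0.0055 -0.9647 -0.2631] lean right 0.2662
head in tool frame mm [ -0.1  -0.4 -14.6] (grasp pt at z=-19)
```

Call:
{"name": "send_rows", "arguments": {"series": [{"grip": 0.1,"dx": 0,"dy": 2,"dz": -1,"turn": 0},{"grip": 0.1,"dx": 0,"dy": 1,"dz": -1,"turn": 0},{"grip": 0.1,"dx": 0,"dy": 0,"dz": 0,"turn": 0}]}}

```text
clock: 20.1
tool_pos: [0.5954, -0.1382, 0.0809]
eef_rot: [0.982, 0.133, -0.017, -0.135]
contact_force: [6.6, -12.6, -5.8]
opening: 0.246
```

```bash
python3 st.py; python3 rel.py;python3 look.py n
```

```text
20.1 q [-0.058  1.068  0.689  1.603 -0.971  1.07  -0.231] p [ 0.5954 -0.1382  0.0809] F [  6.6 -12.6  -5.8] M [-3.41 -1.31 -0.21] op 0.246
toolz in unit [ 0.0049  0.2692 -0.9631] tooly in unit [-0.0046 -0.9631 -0.2692] lean right 0.2726
head in tool frame mm [ -0.1  -0.5 -14.5] (grasp pt at z=-19)
```

View pics/n.png

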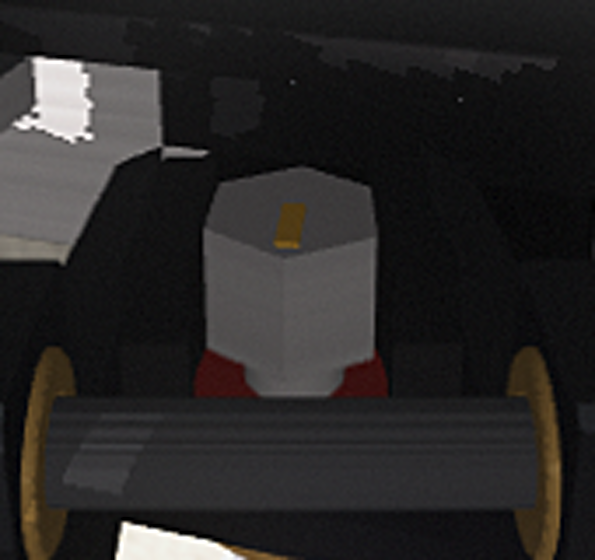

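```bash
cat > hl.py <<'E'
from ov import *
from scipy.optimize import least_squares
p=np.load("pose2.npy")
pts={"l_wrist":[(343,260),(258,233),(270,184),(352,168),(420,188),(432,237)],
"m":[(290,258),(207,237),(222,186),(305,168),(370,186),(380,237)],
"n":[(284,253),(203,230),(218,184),(302,166),(370,187),(377,235)]}
for k,v in pts.items():
    d=dict(np.load(k+".npz"));px=np.array(v)/3.5+[170,190]-.36
    def mod(z):
        th=np.radians(90+60*np.arange(6))+z[0]
        X=np.c_[np.full(6,35+z[3]),12.7*np.cos(th)+z[1],95+z[2]+12.7*np.sin(th)]/1e3
        return proj(d,W(p,X))
    best=None
    for order in (1,-1):
        idx=np.arange(6)[::order]
        for sft in range(6):
            f=lambda z:(mod(z)-np.roll(px[idx],sft,0)).ravel()
            r=least_squares(f,[0.,0,0,0]);
            if abs(r.x[0])<.53 and (best is None or r.cost<best.cost): best=r
    print(k,best.x.round(4),"cost",best.cost.round(3),"lean right of head =",(-best.x[0]).round(3) , "raw",best.x[0])
E
python3 hl.py
```

```text
l_wrist [ 0.1719  0.524  -3.3318 -1.4473] cost 3.247 lean right of head = -0.172 raw 0.17192047635170493
m [ 0.1861  0.9105 -3.9699 -1.8782] cost 5.181 lean right of head = -0.186 raw 0.18613035200771083
n [ 0.1984  0.8622 -3.4024 -1.4313] cost 2.474 lean right of head = -0.198 raw 0.19839171587793797
```

```bash
python3 - <<'E'
import numpy as np
ps=.275;U=np.array([[np.cos(ps),np.sin(ps),0],[-np.sin(ps),np.cos(ps),0],[0,0,1]])
D=[("a17.7",[9.1,-16.7,-16.1],[-4.19,-1.96,-.19],.2694,-8.7),("a18.0",[10.2,-27.4,1.2],[-5.7,-1.82,-.08],.2528,-9.8),("l18.3",[10.1,-31.6,9.9],[-6.42,-1.72,.04],.2463,-15.2),
("m",[12.1,-34.7,4.6],[-7.29,-2.25,.05],.2414,-15),("19.3",[5.6,-26.3,18.2],[-4.84,-.92,.01],.2539,-15.3),("19.5",[3.8,-21.9,24.8],[-3.68,-.35,-.02],.2598,-15.5),("19.8",[7.7,-17.4,-3.4],[-4.11,-1.42,-.23],.2662,-14.6),("n",[6.6,-12.6,-5.8],[-3.41,-1.31,-.21],.2726,-14.5)]
M0=np.array([-.25,.04,.02]);
for n,F,M,l,hz in D:
    F=U@F;M=U@(np.array(M)-M0);tz=np.array([0,np.sin(l),-np.cos(l)])
    # head axis point = ref + (a)*tz ; tau = M - r x F
    out=[]
    for a in (.17,.2,.22,.24):
        r=(a+hz/1e3)*tz
        out.append((M-np.cross(r,F))[0].round(2))
    print(n,F.round(1),M.round(2),"tau_x for a:",out)
E
```

```text
a17.7 [  4.2 -18.5 -16.1] [-4.34 -0.85 -0.21] tau_x for a: [np.float64(-0.76), np.float64(-0.1), np.float64(0.35), np.float64(0.79)]
a18.0 [  2.4 -29.1   1.2] [-5.75 -0.31 -0.1 ] tau_x for a: [np.float64(-1.28), np.float64(-0.44), np.float64(0.12), np.float64(0.68)]
l18.3 [  1.1 -33.2   9.9] [-6.42 -0.02  0.02] tau_x for a: [np.float64(-1.81), np.float64(-0.92), np.float64(-0.33), np.float64(0.27)]
m [  2.2 -36.7   4.6] [-7.4  -0.29  0.03] tau_x for a: [np.float64(-2.05), np.float64(-1.01), np.float64(-0.32), np.float64(0.37)]
19.3 [ -1.8 -26.8  18.2] [-4.68  0.32 -0.01] tau_x for a: [np.float64(-1.37), np.float64(-0.73), np.float64(-0.3), np.float64(0.13)]
19.5 [ -2.3 -22.1  24.8] [-3.41  0.56 -0.04] tau_x for a: [np.float64(-1.09), np.float64(-0.64), np.float64(-0.34), np.float64(-0.04)]
19.8 [  2.7 -18.8  -3.4] [-4.11 -0.36 -0.25] tau_x for a: [np.float64(-1.15), np.float64(-0.58), np.float64(-0.19), np.float64(0.19)]
n [  2.9 -13.9  -5.8] [-3.41 -0.44 -0.23] tau_x for a: [np.float64(-1.08), np.float64(-0.63), np.float64(-0.33), np.float64(-0.03)]
```

Call:
{"name": "send_rows", "arguments": {"series": [{"grip": 0.1,"dx": 0,"dy": 3,"dz": 0,"turn": 0},{"grip": 0.1,"dx": 0,"dy": 3,"dz": 0,"turn": 0},{"grip": 0.1,"dx": 0,"dy": 0,"dz": 0,"turn": 0}]}}

```text
clock: 20.45
tool_pos: [0.5955, -0.1383, 0.0806]
eef_rot: [0.981, 0.134, -0.018, -0.141]
contact_force: [0.5, -4.3, 7.6]
opening: 0.242
```

```bash
python3 st.py; python3 rel.py;python3 look.py o
```

```text
20.45 q [-0.051  1.071  0.686  1.594 -0.969  1.084 -0.23 ] p [ 0.5955 -0.1383  0.0806] F [ 0.5 -4.3  7.6] M [-1.03 -0.   -0.27] op 0.242
toolz in unit [ 0.0039  0.2812 -0.9596] tooly in unit [-0.0029 -0.9596 -0.2812] lean right 0.2851
head in tool frame mm [ -0.1  -0.8 -14.7] (grasp pt at z=-19)
```

Call:
{"name": "send_rows", "arguments": {"series": [{"grip": 0.1,"dx": 0,"dy": 3,"dz": 0,"turn": 0},{"grip": 0.1,"dx": 0,"dy": 3,"dz": 0,"turn": 0},{"grip": 0.1,"dx": 0,"dy": 0,"dz": 0,"turn": 0}]}}

```text
clock: 20.8
tool_pos: [0.5956, -0.1383, 0.0804]
eef_rot: [0.98, 0.135, -0.019, -0.147]
contact_force: [-3.9, 4.8, 19.3]
opening: 0.249
```

```bash
python3 st.py; python3 rel.py;python3 look.py o2
```

```text
20.8 q [-0.043  1.075  0.682  1.586 -0.967  1.097 -0.229] p [ 0.5956 -0.1383  0.0804] F [-3.9  4.8 19.3] M [ 1.34  1.21 -0.23] op 0.249
toolz in unit [ 0.0028  0.2928 -0.9562] tooly in unit [-0.0011 -0.9562 -0.2928] lean right 0.2972
head in tool frame mm [ -0.2  -1.1 -15. ] (grasp pt at z=-19)
```

View pics/o2.png

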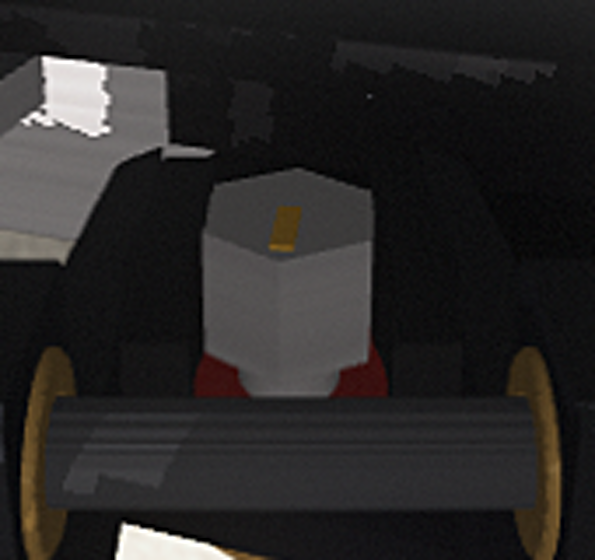

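```bash
cat > ys.py <<'E'
from ov import *
import sys
p=np.load("pose2.npy")
L={"i_wrist":.290,"k_wrist":.288,"l_wrist":.2463,"m":.2414,"n":.2726,"o":.2851,"o2":.2972}
for k in (sys.argv[1:] or L):
    d=dict(np.load(k+".npz"));im=d["img"].astype(int)
    c=proj(d,W(p,np.array([[35,p[4],95]])/1e3))[0]
    m=((im[:,:,0]-im[:,:,2])>35)&(im[:,:,1]>im[:,:,2]+15)&(im[:,:,1]*1.15<im[:,:,0]*1.0+20)
    yy,xx=np.mgrid[:384,:512];m&=(abs(xx-c[0])<14)&(abs(yy-c[1])<14)
    P=np.c_[xx[m],yy[m]].astype(float)
    if len(P)<5: print(k,len(P));continue
    w=(im[:,:,0]-im[:,:,2])[m].astype(float)
    mu=(P*w[:,None]).sum(0)/w.sum();C=((P-mu)*w[:,None]).T@(P-mu)/w.sum();e,v=np.linalg.eigh(C);ax=v[:,1]; ax*=np.sign(ax[1]) if abs(ax[1])>.1 else 1
    ang=np.arctan2(ax[0],ax[1])
    best=[]
    for ln in np.linspace(-.6,.6,601):
        # mark points along head +z, radius 3..11
        q=proj(d,W(p,np.array([[35,p[4]-r*np.sin(ln),95+r*np.cos(ln)] for r in (1,11)])/1e3));g=q[1]-q[0];g*=np.sign(g[1]);best.append(abs(np.arctan2(g[0],g[1])-ang))
    ln=np.linspace(-.6,.6,601)[np.argmin(best)]
    print(k,len(P),"img angle",ang.round(3),"ratio",(e[1]/e[0]).round(1),"head lean right",ln.round(3),"gripper",L.get(k),"turned",(ln+.257).round(3), 'mu',mu.round(1),'c',c.round(1))
E
python3 ys.py
```

```text
i_wrist 18 img angle -1.313 ratio 17.4 head lean right -0.452 gripper 0.29 turned -0.195 mu [249.3 166.5] c [252.9 166. ]
k_wrist 51 img angle -1.125 ratio 12.4 head lean right -0.4 gripper 0.288 turned -0.143 mu [251.4 219.1] c [256.7 217.1]
l_wrist 84 img angle -0.194 ratio 3.5 head lean right 0.104 gripper 0.2463 turned 0.361 mu [268.  254.9] c [269.4 250.4]
m 85 img angle -0.267 ratio 3.6 head lean right 0.104 gripper 0.2414 turned 0.361 mu [253.3 254.9] c [255.3 250.4]
n 91 img angle -0.235 ratio 4.0 head lean right 0.154 gripper 0.2726 turned 0.411 mu [252.4 254.3] c [254.3 249.9]
o 88 img angle -0.269 ratio 3.7 head lean right 0.15 gripper 0.2851 turned 0.407 mu [251.7 254.8] c [253.6 250.3]
o2 92 img angle -0.266 ratio 4.1 head lean right 0.166 gripper 0.2972 turned 0.423 mu [251.  255.2] c [253.  250.7]
```

```bash
cat > rect.py <<'E'
from ov import *
import sys
p=np.load("pose2.npy");k0=12;N=360
tiles=[]
L={"i_wrist":.290,"k_wrist":.288,"l_wrist":.2463,"m":.2414,"n":.2726,"o":.2851,"o2":.2972}
for k in (sys.argv[1:] or L):
    d=dict(np.load(k+".npz"))
    # rectified: col -> -y (view from behind has +y at left), row -> -z   ; center
    u=(np.arange(N)-N/2)/k0
    Y,Z=np.meshgrid(-u,-u)   # right = -y
    X=np.c_[np.full(Y.size,35.),Y.ravel()+p[4],95+Z.ravel()]/1e3
    q=proj(d,W(p,X)).reshape(N,N,2).astype(np.float32)
    t=cv2.remap(d["img"][:,:,::-1],q[...,0],q[...,1],cv2.INTER_CUBIC)
    I=t.astype(int);m=((I[:,:,2]-I[:,:,0])>30)&(I[:,:,1]-I[:,:,0]>12)&(I[:,:,2]-I[:,:,1]>5)
    n,lab,st,ce=cv2.connectedComponentsWithStats(m.astype(np.uint8))
    if n>1:
        j=1+np.argmin(np.hypot(*(ce[1:]-N/2).T)+ -st[1:,4]*.02);pp=np.argwhere(lab==j)[:,::-1].astype(np.float32)
        r=cv2.minAreaRect(pp);b=cv2.boxPoints(r);cv2.polylines(t,[b.astype(int)],True,(0,255,0),1)
        e=[b[1]-b[0],b[2]-b[1]];e=max(e,key=np.linalg.norm);e=e*np.sign(-e[1])
        mu=pp.mean(0)-N/2;C=np.cov((pp-pp.mean(0)).T);w,v=np.linalg.eigh(C);a=v[:,1]*np.sign(-v[1,1])
        print(k,"rect size mm",np.round(np.array(r[1])/k0,1),"lean right rect",np.arctan2(e[0],-e[1]).round(3),"pca",np.arctan2(a[0],-a[1]).round(3),"ratio",(w[1]/w[0]).round(1),"centroid mm",(mu/k0).round(1),"gripper",L.get(k))
    tiles.append(cv2.resize(t,(195,195)))
while len(tiles)%4: tiles.append(tiles[0]*0)
cv2.imwrite("pics/rect.png",np.vstack([np.hstack(tiles[i:i+4]) for i in range(0,len(tiles),4)]))
E
python3 rect.py
```

```text
i_wrist rect size mm [13.7  5.6] lean right rect -0.339 pca -0.219 ratio 6.9 centroid mm [-2.7 -2.3] gripper 0.29
k_wrist rect size mm [12.   4.5] lean right rect -0.261 pca -0.25 ratio 8.3 centroid mm [-2.2 -3.2] gripper 0.288
l_wrist rect size mm [ 3.3 11.7] lean right rect 0.128 pca 0.137 ratio 13.6 centroid mm [ 0.1 -3.7] gripper 0.2463
m rect size mm [ 3.4 11.7] lean right rect 0.146 pca 0.141 ratio 13.1 centroid mm [ 0.1 -3.7] gripper 0.2414
n rect size mm [ 3.4 12. ] lean right rect 0.18 pca 0.178 ratio 13.8 centroid mm [ 0.2 -3.7] gripper 0.2726
o rect size mm [ 3.4 11.7] lean right rect 0.199 pca 0.188 ratio 13.3 centroid mm [ 0.2 -3.7] gripper 0.2851
o2 rect size mm [ 3.3 11.8] lean right rect 0.19 pca 0.195 ratio 13.5 centroid mm [ 0.3 -3.8] gripper 0.2972
```

View pics/rect.png

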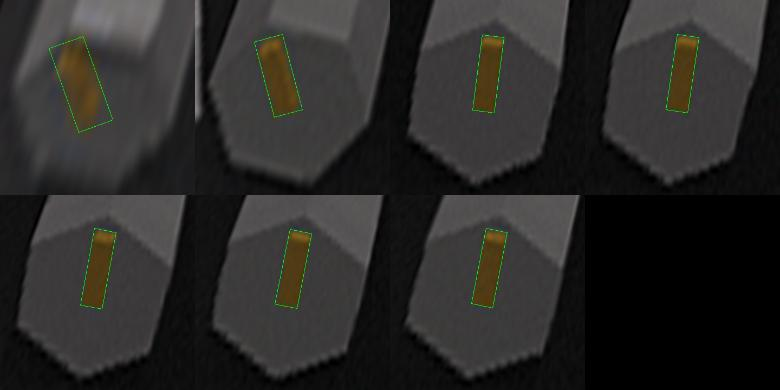

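```bash
python3 - <<'E'
from h import *
t=[]
for k,(x,y) in {"m":(252,253),"o2":(252,253)}.items():
    d=dict(np.load(k+".npz"));a=d["img"][:,:,::-1]
    im=cv2.resize(a[y-20:y+20,x-27:x+27],None,fx=14,fy=14,interpolation=cv2.INTER_CUBIC);im=np.clip(im.astype(float)*1.8,0,255).astype(np.uint8)
    cv2.imwrite(f"pics/z_{k}.png",im)
d=dict(np.load("k_wrist.npz"));a=d["img"][:,:,::-1];x,y=257,225
cv2.imwrite("pics/z_k.png",cv2.resize(a[y-20:y+20,x-27:x+27],None,fx=14,fy=14,interpolation=cv2.INTER_CUBIC))
E
```

```text
(no output)
```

View pics/z_o2.png

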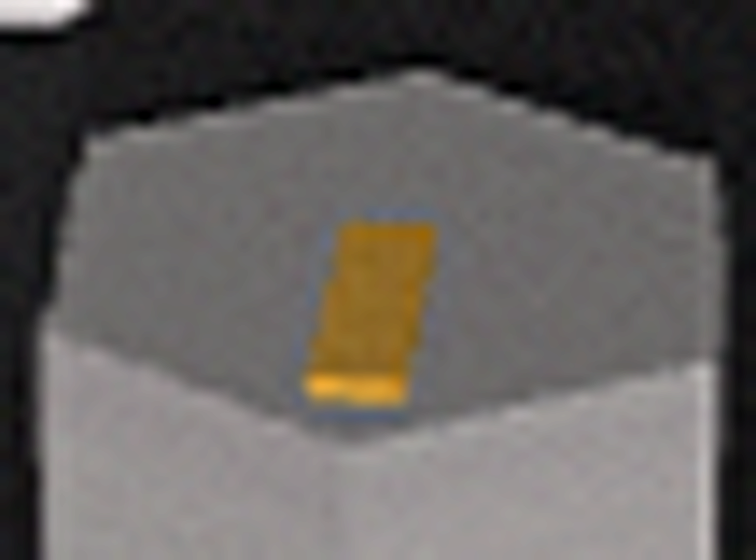

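View pics/z_k.png

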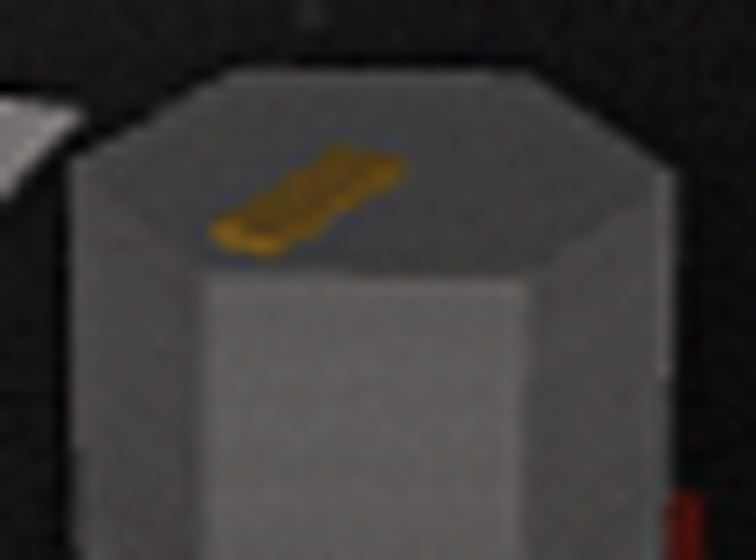

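View pics/z_m.png

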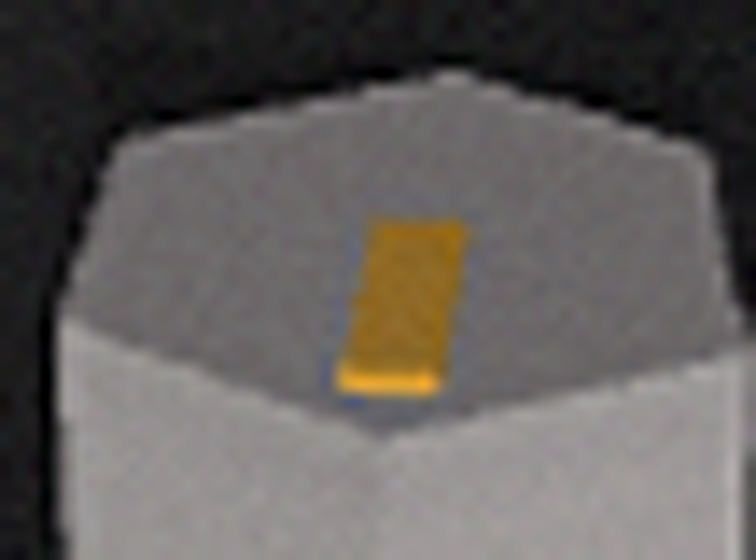

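```bash
cat > hf.py <<'E'
from ov import *
from scipy.optimize import least_squares
p=np.load("pose2.npy")
C={"o2":((252,253),[(345,440),(42,325),(92,145),(425,72),(712,158),(722,360)],.2972),
"m":((252,253),[(378,435),(60,322),(122,140),(455,75),(705,150),(752,348)],.2414),
"k_wrist":((257,225),[(205,272),(72,165),(235,72),(525,72),(675,182),(527,280)],.2883)}
def fit(k,c,v):
    d=dict(np.load(k+".npz"));px=np.array(v)/14.+[c[0]-27,c[1]-20]-.46
    def mod(z):
        th=np.radians(90-60*np.arange(6))+z[0]   # next = toward +y
        X=np.c_[np.full(6,35.),12.7*np.cos(th)+p[4],95+12.7*np.sin(th)]/1e3
        e=dict(d);dR=Rn.from_rotvec(z[1:4]).as_matrix();e["R"]=dR@d["R"];e["t"]=d["t"]+z[4:7]/1e3
        return proj(e,W(p,X))
    f=lambda z:np.r_[(mod(z)-px).ravel()/.3,z[1:4]/.006,z[4:7]/2.5]
    best=min((least_squares(f,np.r_[a,np.zeros(6)]) for a in (-.25,0,.25)),key=lambda r:r.cost)
    Jc=np.linalg.inv(best.jac.T@best.jac)
    return best.x,best.cost,np.sqrt(Jc[0,0]),(mod(best.x)-px)
if __name__=="__main__":
    for k,(c,v,g) in C.items():
        x,cost,sd,res=fit(k,c,v);print(k,"head lean right",x[0].round(3),"+-",sd.round(3),"gripper",g,"cost",cost.round(1),"cam",x[1:].round(3),"res",np.abs(res).max().round(2))
E
python3 hf.py
```

```text
o2 head lean right 0.208 +- 0.008 gripper 0.2972 cost 13.8 cam [-0.000e+00 -3.000e-03 -2.000e-03 -2.080e-01  8.900e-01  2.725e+00] res 0.7
m head lean right 0.159 +- 0.008 gripper 0.2414 cost 56.6 cam [ 0.00e+00 -4.00e-03 -2.00e-03 -1.05e+00  9.85e-01  4.29e+00] res 2.35
k_wrist head lean right -0.274 +- 0.009 gripper 0.2883 cost 2.5 cam [-0.001 -0.     0.001 -0.817 -0.145  0.46 ] res 0.5
```

Call:
{"name": "send_rows", "arguments": {"series": [{"grip": 0.1,"dx": 0,"dy": 3,"dz": -2,"turn": 0},{"grip": 0.1,"dx": 0,"dy": 3,"dz": -2,"turn": 0},{"grip": 0.1,"dx": 0,"dy": 3,"dz": -2,"turn": 0},{"grip": 0.1,"dx": 0,"dy": 3,"dz": 0,"turn": 0},{"grip": 0.1,"dx": 0,"dy": 0,"dz": 0,"turn": 0}]}}

```text
clock: 21.35
tool_pos: [0.5958, -0.1385, 0.0805]
eef_rot: [0.978, 0.137, -0.023, -0.159]
contact_force: [-9.5, 23.6, 14.1]
opening: 0.243
```

```bash
python3 st.py; python3 rel.py;python3 look.py o3; python3 rect.py k_wrist m n o o2 o3; python3 - <<'E'
from h import *
d=dict(np.load("o3.npz"));a=d["img"][:,:,::-1];x,y=252,253
im=cv2.resize(a[y-20:y+20,x-27:x+27],None,fx=14,fy=14,interpolation=cv2.INTER_CUBIC);cv2.imwrite("pics/z_o3.png",np.clip(im.astype(float)*1.8,0,255).astype(np.uint8))
from plant import get_state
print([round(get_state()['opening'],4) for _ in range(3)])
E
```

```text
21.35 q [-0.029  1.081  0.674  1.565 -0.958  1.126 -0.232] p [ 0.5958 -0.1385  0.0805] F [-9.5 23.6 14.1] M [ 4.5   2.12 -0.18] op 0.243
toolz in unit [-0.0026  0.3164 -0.9486] tooly in unit [ 0.0031 -0.9486 -0.3165] lean right 0.322
head in tool frame mm [ -0.4  -1.6 -14.7] (grasp pt at z=-19)
k_wrist rect size mm [12.   4.5] lean right rect -0.261 pca -0.25 ratio 8.3 centroid mm [-2.2 -3.2] gripper 0.288
m rect size mm [ 3.4 11.7] lean right rect 0.146 pca 0.141 ratio 13.1 centroid mm [ 0.1 -3.7] gripper 0.2414
n rect size mm [ 3.4 12. ] lean right rect 0.18 pca 0.178 ratio 13.8 centroid mm [ 0.2 -3.7] gripper 0.2726
o rect size mm [ 3.4 11.7] lean right rect 0.199 pca 0.188 ratio 13.3 centroid mm [ 0.2 -3.7] gripper 0.2851
o2 rect size mm [ 3.3 11.8] lean right rect 0.19 pca 0.195 ratio 13.5 centroid mm [ 0.3 -3.8] gripper 0.2972
o3 rect size mm [ 3.4 11.7] lean right rect 0.222 pca 0.215 ratio 13.3 centroid mm [ 0.4 -3.7] gripper None
[0.2452, 0.2452, 0.2452]
```

View pics/z_o3.png

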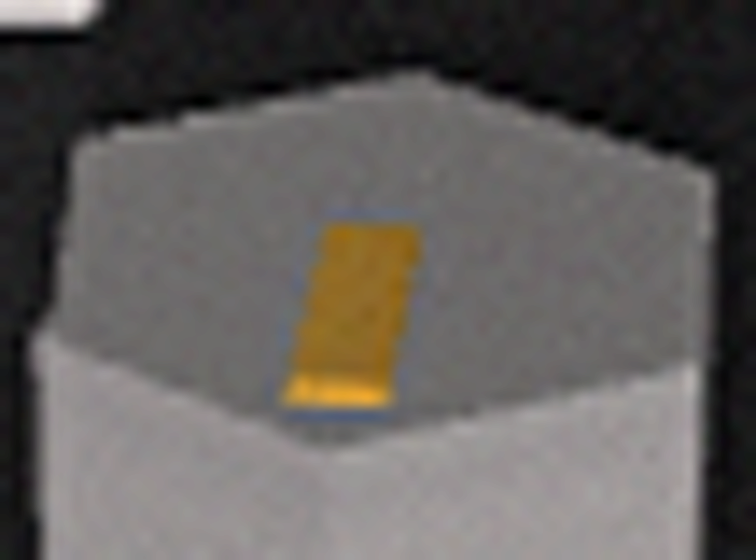

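```bash
python3 - <<'E'
from hf import *
x,cost,sd,res=fit("o3",(252,253),[(325,447),(35,338),(75,140),(425,70),(712,175),(700,362)]);print(x.round(3),cost,res.round(2))
for k in ("o2","m","k_wrist"):
    x,cost,sd,res=fit(k,C[k][0],C[k][1]);print(k,x.round(3),res.round(2).tolist())
E
python3 - <<'E'
import numpy as np
ps=.275;U=np.array([[np.cos(ps),np.sin(ps),0],[-np.sin(ps),np.cos(ps),0],[0,0,1]])
D=[("a17.7",[9.1,-16.7,-16.1],[-4.19,-1.96,-.19],.2694,-8.7),("a18.0",[10.2,-27.4,1.2],[-5.7,-1.82,-.08],.2528,-9.8),("m",[12.1,-34.7,4.6],[-7.29,-2.25,.05],.2414,-15),("n",[6.6,-12.6,-5.8],[-3.41,-1.31,-.21],.2726,-14.5),("o",[.5,-4.3,7.6],[-1.03,0,-.27],.2851,-14.7),("o2",[-3.9,4.8,19.3],[1.34,1.21,-.23],.2972,-15),("o3",[-9.5,23.6,14.1],[4.5,2.12,-.18],.322,-14.7)]
M0=np.array([-.25,.04,.02]);
for n,F,M,l,hz in D:
    F=U@F;M=U@(np.array(M)-M0);tz=np.array([0,np.sin(l),-np.cos(l)])
    print(n,F.round(1),[(M-np.cross((a+hz/1e3)*tz,F))[0].round(2) for a in (.2,.21,.215,.22,.23)])
E
```

```text
[ 2.140e-01  1.000e-03 -3.000e-03 -4.000e-03  5.670e-01  7.790e-01
  2.682e+00] 21.419568929805028 [[ 0.67  0.17]
 [-1.08 -0.85]
 [ 0.78  0.23]
 [-0.62  0.46]
 [ 0.21 -0.03]
 [ 0.01  0.07]]
o2 [ 2.080e-01 -0.000e+00 -3.000e-03 -2.000e-03 -2.080e-01  8.900e-01
  2.725e+00] [[0.62, 0.09], [-0.55, -0.1], [0.08, -0.15], [-0.33, 0.12], [0.7, 0.64], [-0.52, -0.56]]
m [ 1.59e-01  0.00e+00 -4.00e-03 -2.00e-03 -1.05e+00  9.85e-01  4.29e+00] [[0.26, -0.3], [0.22, -0.11], [-0.42, 0.33], [-1.23, -0.08], [2.35, 0.79], [-1.17, -0.55]]
k_wrist [-0.274 -0.001 -0.     0.001 -0.817 -0.145  0.46 ] [[-0.02, 0.19], [-0.08, 0.01], [0.15, -0.01], [-0.06, 0.31], [0.13, -0.5], [-0.1, 0.01]]
a17.7 [  4.2 -18.5 -16.1] [np.float64(-0.1), np.float64(0.13), np.float64(0.24), np.float64(0.35), np.float64(0.57)]
a18.0 [  2.4 -29.1   1.2] [np.float64(-0.44), np.float64(-0.16), np.float64(-0.02), np.float64(0.12), np.float64(0.4)]
m [  2.2 -36.7   4.6] [np.float64(-1.01), np.float64(-0.67), np.float64(-0.49), np.float64(-0.32), np.float64(0.02)]
n [  2.9 -13.9  -5.8] [np.float64(-0.63), np.float64(-0.48), np.float64(-0.41), np.float64(-0.33), np.float64(-0.18)]
o [-0.7 -4.3  7.6] [np.float64(-0.4), np.float64(-0.38), np.float64(-0.37), np.float64(-0.36), np.float64(-0.34)]
o2 [-2.5  5.7 19.3] [np.float64(-0.2), np.float64(-0.31), np.float64(-0.37), np.float64(-0.42), np.float64(-0.53)]
o3 [-2.7 25.3 14.1] [np.float64(-0.14), np.float64(-0.42), np.float64(-0.56), np.float64(-0.71), np.float64(-0.99)]
```

Call:
{"name": "send_rows", "arguments": {"series": [{"grip": 0.1,"dx": 0,"dy": 3,"dz": -2,"turn": 0},{"grip": 0.1,"dx": 0,"dy": 3,"dz": -2,"turn": 0},{"grip": 0.1,"dx": 0,"dy": 2,"dz": -2,"turn": 0},{"grip": 0.1,"dx": 0,"dy": 0,"dz": 0,"turn": 0}]}}

```text
clock: 21.8
tool_pos: [0.5958, -0.1387, 0.0809]
eef_rot: [0.976, 0.138, -0.026, -0.166]
contact_force: [-13.3, 35.6, 2.0]
opening: 0.245
```

```bash
cat > tq.py <<'E'
from plant import *
import numpy as np
from scipy.spatial.transform import Rotation as Rn
ps=.275;U=np.array([[np.cos(ps),np.sin(ps),0],[-np.sin(ps),np.cos(ps),0],[0,0,1]])
s=get_state();R=Rn.from_quat(s['eef_rot']).as_matrix()
F=U@s['contact_force'];M=U@(s['moment']-np.array([-.25,.04,.02]));tz=U@R[:,2]
print("F unit",F.round(1),"tau_x a=.21,.2145,.22",[(M-np.cross((a-.015)*tz,F))[0].round(2) for a in (.21,.2145,.22)])
E
python3 st.py; python3 tq.py; python3 rel.py;python3 look.py o4; python3 rect.py  o3 o4
```

```text
21.8 q [-0.019  1.086  0.669  1.549 -0.951  1.146 -0.236] p [ 0.5958 -0.1387  0.0809] F [-13.3  35.6   2. ] M [ 6.12  2.41 -0.34] op 0.245
toolz in unit [-0.0075  0.3321 -0.9432] tooly in unit [ 0.0054 -0.9432 -0.3322] lean right 0.3385
F unit [-3.1 37.9  2. ] tau_x a=.21,.2145,.22 [np.float64(-0.32), np.float64(-0.49), np.float64(-0.69)]
head in tool frame mm [ -0.4  -2.  -14.2] (grasp pt at z=-19)
o3 rect size mm [ 3.4 11.7] lean right rect 0.222 pca 0.215 ratio 13.3 centroid mm [ 0.4 -3.7] gripper None
o4 rect size mm [ 3.3 11.7] lean right rect 0.239 pca 0.233 ratio 13.4 centroid mm [ 0.4 -3.8] gripper None
```

Call:
{"name": "send_rows", "arguments": {"series": [{"grip": 0.1,"dx": 0,"dy": 3,"dz": -1,"turn": 0},{"grip": 0.1,"dx": 0,"dy": 3,"dz": -1,"turn": 0},{"grip": 0.1,"dx": 0,"dy": 2,"dz": -1,"turn": 0},{"grip": 0.1,"dx": 0,"dy": 0,"dz": 0,"turn": 0}]}}

```text
clock: 22.25
tool_pos: [0.5961, -0.1389, 0.0808]
eef_rot: [0.974, 0.14, -0.029, -0.174]
contact_force: [-17.4, 48.0, 3.7]
opening: 0.248
```

```bash
python3 st.py; python3 tq.py; python3 rel.py;python3 look.py o5; python3 rect.py  o3 o4 o5
```

```text
22.25 q [-0.009  1.091  0.664  1.535 -0.946  1.165 -0.237] p [ 0.5961 -0.1389  0.0808] F [-17.4  48.    3.7] M [ 8.34  3.2  -0.2 ] op 0.248
toolz in unit [-0.0108  0.3474 -0.9377] tooly in unit [ 0.0083 -0.9377 -0.3475] lean right 0.3548
F unit [-3.7 50.9  3.7] tau_x a=.21,.2145,.22 [np.float64(-0.44), np.float64(-0.66), np.float64(-0.93)]
head in tool frame mm [ -0.7  -2.5 -14.2] (grasp pt at z=-19)
o3 rect size mm [ 3.4 11.7] lean right rect 0.222 pca 0.215 ratio 13.3 centroid mm [ 0.4 -3.7] gripper None
o4 rect size mm [ 3.3 11.7] lean right rect 0.239 pca 0.233 ratio 13.4 centroid mm [ 0.4 -3.8] gripper None
o5 rect size mm [ 3.4 11.9] lean right rect 0.238 pca 0.238 ratio 13.2 centroid mm [ 0.4 -3.7] gripper None
```

Call:
{"name": "send_rows", "arguments": {"series": [{"grip": 0.1,"dx": 0,"dy": 3,"dz": -1,"turn": 0},{"grip": 0.1,"dx": 0,"dy": 3,"dz": -1,"turn": 0},{"grip": 0.1,"dx": 0,"dy": 0,"dz": 0,"turn": 0}]}}

```text
clock: 22.6
tool_pos: [0.5963, -0.139, 0.0806]
eef_rot: [0.973, 0.141, -0.031, -0.18]
contact_force: [-21.8, 56.3, 4.2]
opening: 0.249
```

```bash
python3 st.py; python3 tq.py; python3 rel.py;python3 look.py o6; python3 rect.py k_wrist m n o o2 o5 o6
```

```text
22.6 q [-1.000e-03  1.095e+00  6.600e-01  1.524e+00 -9.430e-01  1.180e+00
 -2.380e-01] p [ 0.5963 -0.139   0.0806] F [-21.8  56.3   4.2] M [10.09  3.9  -0.07] op 0.249
toolz in unit [-0.0131  0.359  -0.9332] tooly in unit [ 0.0102 -0.9332 -0.3591] lean right 0.3672
F unit [-5.7 60.1  4.2] tau_x a=.21,.2145,.22 [np.float64(-0.23), np.float64(-0.49), np.float64(-0.81)]
head in tool frame mm [ -0.9  -2.9 -14.3] (grasp pt at z=-19)
k_wrist rect size mm [12.   4.5] lean right rect -0.261 pca -0.25 ratio 8.3 centroid mm [-2.2 -3.2] gripper 0.288
m rect size mm [ 3.4 11.7] lean right rect 0.146 pca 0.141 ratio 13.1 centroid mm [ 0.1 -3.7] gripper 0.2414
n rect size mm [ 3.4 12. ] lean right rect 0.18 pca 0.178 ratio 13.8 centroid mm [ 0.2 -3.7] gripper 0.2726
o rect size mm [ 3.4 11.7] lean right rect 0.199 pca 0.188 ratio 13.3 centroid mm [ 0.2 -3.7] gripper 0.2851
o2 rect size mm [ 3.3 11.8] lean right rect 0.19 pca 0.195 ratio 13.5 centroid mm [ 0.3 -3.8] gripper 0.2972
o5 rect size mm [ 3.4 11.9] lean right rect 0.238 pca 0.238 ratio 13.2 centroid mm [ 0.4 -3.7] gripper None
o6 rect size mm [ 3.4 11.7] lean right rect 0.231 pca 0.238 ratio 13.0 centroid mm [ 0.4 -3.8] gripper None
```

View pics/o6.png

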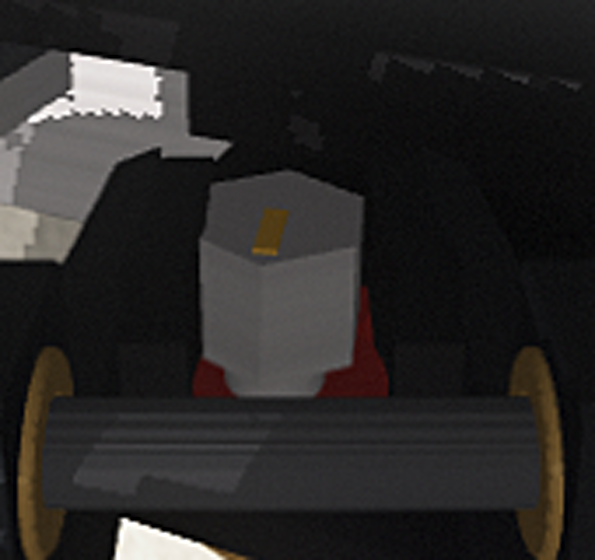

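```bash
cat > col.py <<'E'
from ov import *
import sys
p=np.load("pose2.npy");k0=5;N=320;tiles=[]
for k in sys.argv[1:]:
    d=dict(np.load(k+".npz"));u=(np.arange(N)-N/2)/k0;Y,Z=np.meshgrid(-u,-u)
    X=np.c_[np.full(Y.size,9.),Y.ravel()+p[4],95+Z.ravel()]/1e3
    q=proj(d,W(p,X)).reshape(N,N,2).astype(np.float32)
    t=np.clip(cv2.remap(d["img"][:,:,::-1],q[...,0],q[...,1],cv2.INTER_CUBIC)*1.8,0,255).astype(np.uint8)
    cv2.circle(t,(N//2,N//2),16*k0,(0,255,0),1);cv2.circle(t,(N//2,N//2),25*k0,(0,255,255),1)
    tiles.append(cv2.resize(t,(260,260)))
cv2.imwrite("pics/col.png",np.vstack([np.hstack(tiles[i:i+3]) for i in range(0,len(tiles),3)]))
E
python3 col.py i_wrist k_wrist l_wrist m o3 o6
```

```text
(no output)
```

View pics/col.png

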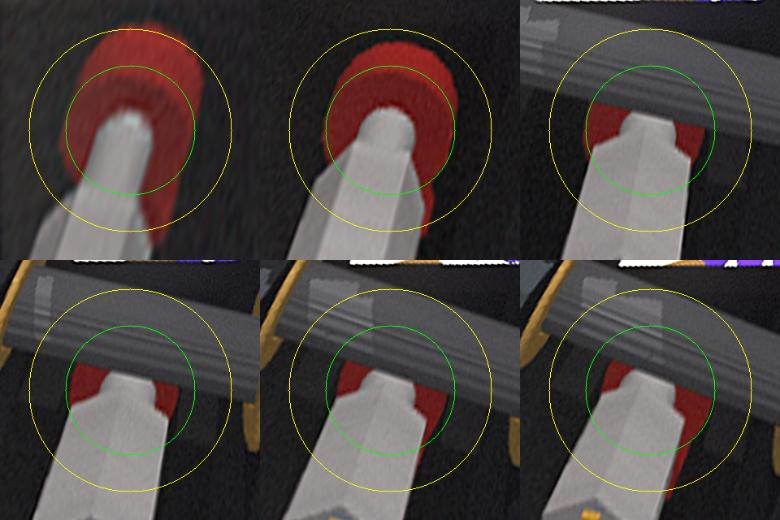

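```bash
sed -i 's/(260,260)/(400,400)/; s/i+3/i+2/; s/,3)\]/,2)]/' col.py; python3 col.py k_wrist o6; python3 - <<'E'
import cv2
a=cv2.imread("pics/col.png");print(a.shape)
E
```

```text
(400, 800, 3)
```

View pics/col.png

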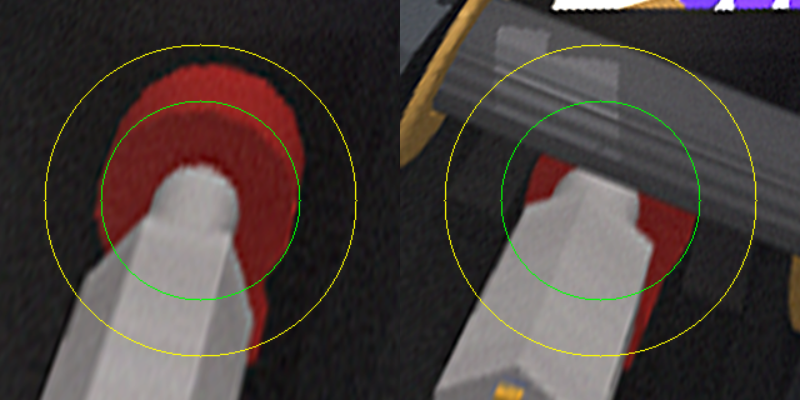

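```bash
python3 - <<'E'
from h import *
d=dict(np.load("o6.npz"));a=d["img"][:,:,::-1];x,y=250,255
im=cv2.resize(a[y-20:y+20,x-27:x+27],None,fx=14,fy=14,interpolation=cv2.INTER_CUBIC);cv2.imwrite("pics/z_o6.png",np.clip(im.astype(float)*1.8,0,255).astype(np.uint8))
E
```

```text
(no output)
```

View pics/z_o6.png

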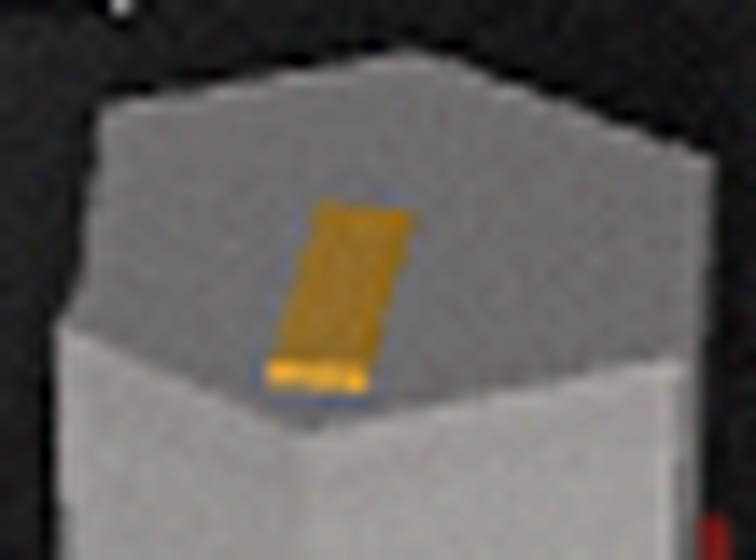

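```bash
python3 - <<'E'
from hf import *
C["o6"]=((250,255),[(300,432),(58,325),(100,105),(415,48),(715,155),(688,358)],.367)
tiles=[]
for k in ("k_wrist","o6"):
    c,v,g=C[k];x,cost,sd,res=fit(k,c,v);print(k,x.round(3),"cost",cost.round(1),np.abs(res).max().round(2))
    d=dict(np.load(k+".npz"));e=dict(d);e["R"]=Rn.from_rotvec(x[1:4]).as_matrix()@d["R"];e["t"]=d["t"]+x[4:7]/1e3
    for phi in (0,.15,.3):
        x0,y0,x1,y1=215,225,305,315;s=4
        im=cv2.resize(np.clip(d["img"][y0:y1,x0:x1,::-1]*1.8,0,255).astype(np.uint8),None,fx=s,fy=s,interpolation=cv2.INTER_CUBIC)
        def dr(P,col,cl=True):
            q=((proj(e,W(p,np.array(P)/1e3))-[x0,y0]+.5)*s).astype(int);cv2.polylines(im,[q],cl,col,1)
        a=np.linspace(0,2*np.pi,60)
        for xx,col in((9,(0,255,0)),(4,(0,160,0))): dr(np.c_[np.full(60,xx),16*np.cos(a)+p[4],95+16*np.sin(a)],col)
        # clockwise from robot: bottom goes +y
        w=5;E=np.array([[-w,-12],[-w,-25],[w,-25],[w,-12]]);
        Ey=E[:,0]*np.cos(phi)-E[:,1]*np.sin(phi);Ez=E[:,0]*np.sin(phi)+E[:,1]*np.cos(phi)
        for xx,col in((9,(0,255,255)),(4,(0,160,160))): dr(np.c_[np.full(4,xx),Ey+p[4],95+Ez],col)
        tiles.append(im[:290,60:320])
cv2.imwrite("pics/ear.png",np.vstack([np.hstack(tiles[:3]),np.hstack(tiles[3:])]))
E
```

```text
k_wrist [-0.274 -0.001 -0.     0.001 -0.817 -0.145  0.46 ] cost 2.5 0.5
o6 [ 2.310e-01  6.000e-03 -8.000e-03 -6.000e-03  2.690e-01  4.750e-01
  6.942e+00] cost 82.2 2.29
```

View pics/ear.png

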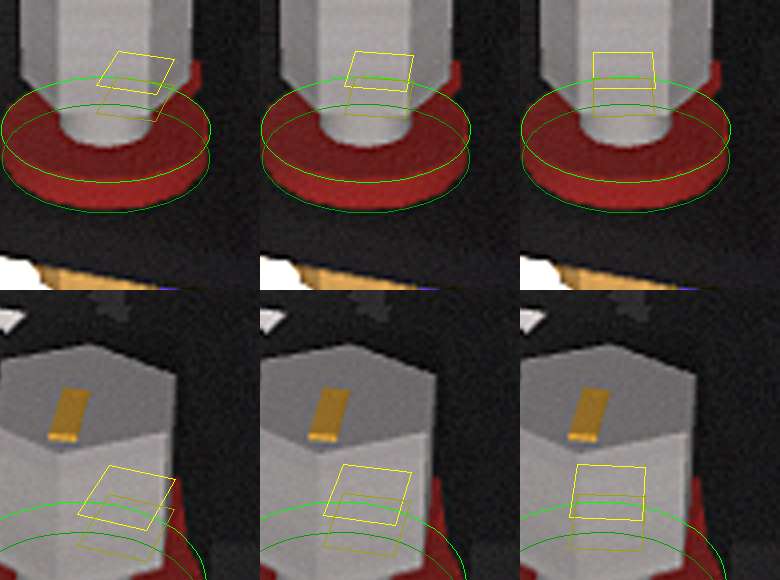

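```bash
python3 - <<'E'
from hf import *
tiles=[]
for k in ("k_wrist","l_wrist","m","n","o2","o3","o5","o6"):
    d=dict(np.load(k+".npz"))
    X=np.array([[9,p[4],95],[9,-16+p[4],95],[9,-8.8+p[4],70],[9,-8.8+p[4],79],[9,8.8+p[4],70]])/1e3
    q=proj(d,W(p,X)); x0=int(q[1][0])-28;y0=int(q[2][1])-14;s=4.8
    im=cv2.resize(np.clip(d["img"][y0:y0+60,x0:x0+40,::-1]*2.2,0,255).astype(np.uint8),None,fx=s,fy=s,interpolation=cv2.INTER_CUBIC)
    for i,cq in enumerate(((q-[x0,y0]+.5)*s).astype(int)): cv2.circle(im,tuple(map(int,cq)),3,[(255,255,255),(0,255,0),(0,255,255),(255,255,0),(255,0,255)][i],-1)
    tiles.append(im)
cv2.imwrite("pics/ear2.png",np.vstack([np.hstack(tiles[:4]),np.hstack(tiles[4:])]))
print(np.vstack([np.hstack(tiles[:4]),np.hstack(tiles[4:])]).shape)
E
```

```text
(576, 768, 3)
```

View pics/ear2.png

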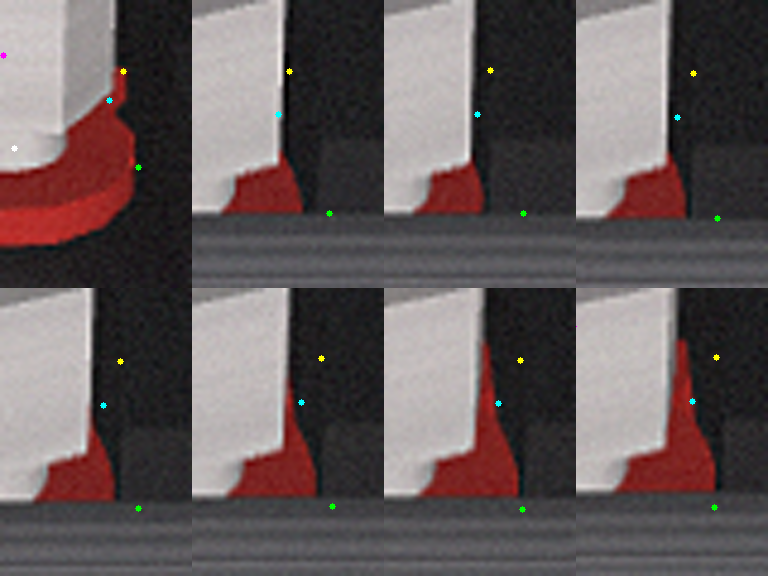

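```bash
python3 - <<'E'
from hf import *
d=dict(np.load("o6.npz"));a=d["img"][:,:,::-1]
im=cv2.resize(np.clip(a*2.0,0,255).astype(np.uint8)[110:370,:],None,fx=1.55,fy=1.55,interpolation=cv2.INTER_CUBIC)
for X in ([[4,-40,115],[4,40,115],[-4,40,115],[-4,-40,115]],[[48,-50,85],[48,50,85],[56,50,85],[56,-50,85]],[[5,84,54],[55,84,54],[55,126,54],[5,126,54]],[[-30,-130,12],[-30,130,12],[90,130,12],[90,-130,12]]):
    q=((proj(d,W(p,np.array(X)/1e3))-[0,110]+.5)*1.55).astype(int);cv2.polylines(im,[q],True,(255,255,0),1)
cv2.imwrite("pics/full6.png",im);print(im.shape)
E
```

```text
(403, 794, 3)
```

View pics/full6.png

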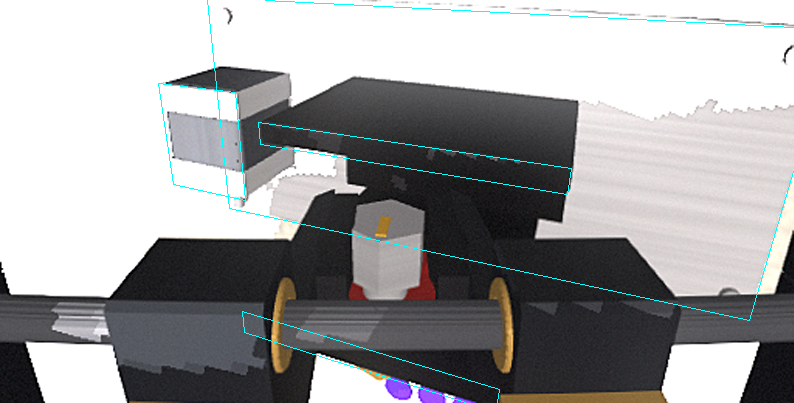

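Call:
{"name": "send_rows", "arguments": {"series": [{"grip": 0.1,"dx": 0,"dy": -6,"dz": 2,"turn": 0},{"grip": 0.1,"dx": 0,"dy": -8,"dz": 3,"turn": 0},{"grip": 0.1,"dx": 0,"dy": -8,"dz": 6,"turn": 0},{"grip": 0.1,"dx": 0,"dy": 0,"dz": 0,"turn": 0},{"grip": 0.1,"dx": 0,"dy": 0,"dz": 0,"turn": 0}]}}

```text
clock: 23.15
tool_pos: [0.5962, -0.1386, 0.0802]
eef_rot: [0.978, 0.138, -0.023, -0.158]
contact_force: [-8.1, 21.8, 10.4]
opening: 0.246
```

```bash
python3 st.py; python3 tq.py; python3 rel.py;python3 look.py p3; python3 rect.py  o3 o6 p3; python3 - <<'E'
from h import *
t=[]
for k in ("o3","p3"):
    d=dict(np.load(k+".npz"));t.append(cv2.resize(np.clip(d["img"][225:305,205:290,::-1]*2,0,255).astype(np.uint8),None,fx=4.6,fy=4.6,interpolation=cv2.INTER_CUBIC))
cv2.imwrite("pics/cmp.png",np.hstack(t))
E
```

```text
23.15 q [-0.024  1.077  0.661  1.564 -0.948  1.115 -0.239] p [ 0.5962 -0.1386  0.0802] F [-8.1 21.8 10.4] M [4.22 1.6  0.15] op 0.246
toolz in unit [-0.0027  0.3143 -0.9493] tooly in unit [ 0.0051 -0.9493 -0.3143] lean right 0.3197
F unit [-1.9 23.2 10.4] tau_x a=.21,.2145,.22 [np.float64(-0.21), np.float64(-0.32), np.float64(-0.46)]
head in tool frame mm [ -0.8  -1.9 -14.9] (grasp pt at z=-19)
o3 rect size mm [ 3.4 11.7] lean right rect 0.222 pca 0.215 ratio 13.3 centroid mm [ 0.4 -3.7] gripper None
o6 rect size mm [ 3.4 11.7] lean right rect 0.231 pca 0.238 ratio 13.0 centroid mm [ 0.4 -3.8] gripper None
p3 rect size mm [ 3.4 11.7] lean right rect 0.19 pca 0.197 ratio 13.3 centroid mm [ 0.2 -3.7] gripper None
```

View pics/cmp.png

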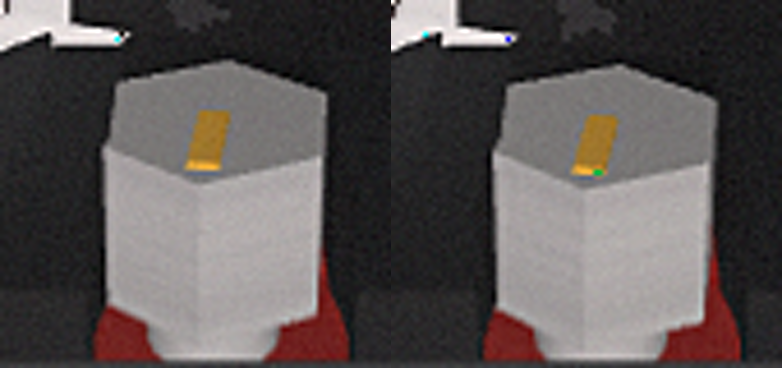

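Call:
{"name": "send_rows", "arguments": {"force": 58, "series": [{"grip": 0.1,"dx": 0,"dy": 0,"dz": 0,"turn": 0},{"grip": 0.1,"dx": 0,"dy": 4,"dz": -3,"turn": 0},{"grip": 0.1,"dx": 0,"dy": 4,"dz": -3,"turn": 0},{"grip": 0.1,"dx": 0,"dy": 3,"dz": -1,"turn": 0},{"grip": 0.1,"dx": 0,"dy": 2,"dz": -1,"turn": 0},{"grip": 0.1,"dx": 0,"dy": 0,"dz": 0,"turn": 0},{"grip": 0.1,"dx": 0,"dy": 0,"dz": 0,"turn": 0}]}}

```text
clock: 23.9
tool_pos: [0.5962, -0.1388, 0.0807]
eef_rot: [0.975, 0.14, -0.028, -0.171]
contact_force: [-14.7, 41.9, 0.1]
opening: 0.247
```

```bash
python3 st.py; python3 tq.py; python3 look.py p4; python3 rect.py  o6 p3 p4
```

```text
23.9 q [-0.007  1.085  0.652  1.54  -0.938  1.149 -0.244] p [ 0.5962 -0.1388  0.0807] F [-14.7  41.9   0.1] M [ 7.48  2.63 -0.13] op 0.247
toolz in unit [-0.0097  0.341  -0.94  ] tooly in unit [ 0.0081 -0.94   -0.3411] lean right 0.348
F unit [-2.8 44.3  0.1] tau_x a=.21,.2145,.22 [np.float64(0.01), np.float64(-0.18), np.float64(-0.41)]
o6 rect size mm [ 3.4 11.7] lean right rect 0.231 pca 0.238 ratio 13.0 centroid mm [ 0.4 -3.8] gripper None
p3 rect size mm [ 3.4 11.7] lean right rect 0.19 pca 0.197 ratio 13.3 centroid mm [ 0.2 -3.7] gripper None
p4 rect size mm [ 3.4 11.8] lean right rect 0.229 pca 0.238 ratio 13.0 centroid mm [ 0.4 -3.8] gripper None
```

Call:
{"name": "send_rows", "arguments": {"series": [{"grip": 0.1,"dx": 0,"dy": 3,"dz": -1,"turn": 0},{"grip": 0.1,"dx": 0,"dy": 2,"dz": -1,"turn": 0},{"grip": 0.1,"dx": 0,"dy": 0,"dz": 0,"turn": 0},{"grip": 0.1,"dx": 0,"dy": 0,"dz": 0,"turn": 0}]}}

```text
clock: 24.35
tool_pos: [0.5962, -0.1389, 0.0807]
eef_rot: [0.974, 0.14, -0.029, -0.176]
contact_force: [-18.6, 50.5, 0.7]
opening: 0.247
```

```bash
python3 st.py; python3 tq.py; python3 look.py p5; python3 rect.py  o6 p3 p4 p5
```

```text
24.35 q [-1.000e-03  1.088e+00  6.490e-01  1.531e+00 -9.350e-01  1.162e+00
 -2.450e-01] p [ 0.5962 -0.1389  0.0807] F [-18.6  50.5   0.7] M [ 8.76  3.23 -0.19] op 0.247
toolz in unit [-0.0119  0.3508 -0.9364] tooly in unit [ 0.0093 -0.9364 -0.3509] lean right 0.3584
F unit [-4.2 53.7  0.7] tau_x a=.21,.2145,.22 [np.float64(-0.31), np.float64(-0.53), np.float64(-0.81)]
o6 rect size mm [ 3.4 11.7] lean right rect 0.231 pca 0.238 ratio 13.0 centroid mm [ 0.4 -3.8] gripper None
p3 rect size mm [ 3.4 11.7] lean right rect 0.19 pca 0.197 ratio 13.3 centroid mm [ 0.2 -3.7] gripper None
p4 rect size mm [ 3.4 11.8] lean right rect 0.229 pca 0.238 ratio 13.0 centroid mm [ 0.4 -3.8] gripper None
p5 rect size mm [ 3.4 11.8] lean right rect 0.225 pca 0.237 ratio 13.1 centroid mm [ 0.4 -3.8] gripper None
```

```bash
python3 - <<'E'
from h import *
t=[]
for k in ("o5","p5"):
    d=dict(np.load(k+".npz"));t.append(cv2.resize(np.clip(d["img"][225:305,205:290,::-1]*2,0,255).astype(np.uint8),None,fx=4.6,fy=4.6,interpolation=cv2.INTER_CUBIC))
cv2.imwrite("pics/cmp2.png",np.hstack(t))
E
```

```text
(no output)
```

View pics/cmp2.png

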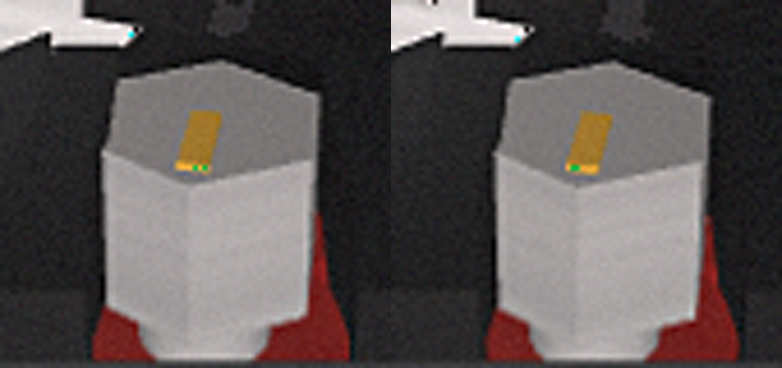

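Call:
{"name": "send_rows", "arguments": {"series": [{"grip": 0.1,"dx": 0,"dy": 0,"dz": 0,"turn": 0},{"grip": 0.1,"dx": 0,"dy": 0,"dz": 0,"turn": 0},{"grip": 0.1,"dx": 0,"dy": 0,"dz": 0,"turn": 0},{"grip": 0.1,"dx": 0,"dy": 0,"dz": 0,"turn": 0},{"grip": 0.1,"dx": 0,"dy": 0,"dz": 0,"turn": 0},{"grip": 0.1,"dx": 0,"dy": 0,"dz": 0,"turn": 0},{"grip": 0.1,"dx": 0,"dy": 0,"dz": 0,"turn": 0},{"grip": 0.1,"dx": 0,"dy": 0,"dz": 0,"turn": 0}]}}

```text
clock: 25.2
tool_pos: [0.5962, -0.1389, 0.0807]
eef_rot: [0.974, 0.14, -0.029, -0.176]
contact_force: [-17.8, 50.9, 1.6]
opening: 0.245
```

```bash
python3 st.py; python3 tq.py; python3 look.py p6; python3 rect.py p5 p6
```

```text
25.2 q [-1.000e-03  1.088e+00  6.490e-01  1.531e+00 -9.350e-01  1.161e+00
 -2.450e-01] p [ 0.5962 -0.1389  0.0807] F [-17.8  50.9   1.6] M [ 8.73  3.21 -0.23] op 0.245
toolz in unit [-0.0119  0.3507 -0.9364] tooly in unit [ 0.0093 -0.9364 -0.3508] lean right 0.3583
F unit [-3.3 53.8  1.6] tau_x a=.21,.2145,.22 [np.float64(-0.43), np.float64(-0.66), np.float64(-0.94)]
p5 rect size mm [ 3.4 11.8] lean right rect 0.225 pca 0.237 ratio 13.1 centroid mm [ 0.4 -3.8] gripper None
p6 rect size mm [ 3.3 11.8] lean right rect 0.224 pca 0.24 ratio 13.0 centroid mm [ 0.4 -3.8] gripper None
```

Over 0.8 s at rest, the head angle, grip opening and forces stayed put, and the ear looks the same as before. I'm handing in.

```bash
python3 -c "
from plant import *
print(finish_job())"
```

```text
the job is handed in; nothing more can be done
None
```

I turned the bolt head to what I read as its stop and handed in at about 25.3 s, still gripping it and pressing it against the stop. I can't fully rule out that the collar moved early in the turn.

**How it was done:** The rows can't tilt the tool, so I pushed the arm up against its wrist limit, which left the tool leaning about 0.29 rad to the right. I then reached into the gap and turned the head most of the way by dragging one finger down its side. After that I closed on the two flats and pulled the gripper to the right until the head stopped turning.

**What the last checks showed:**
- **At the stop:** the head's yellow mark stayed at about 0.238 rad (0.237 to 0.240) over the last pictures while the gripper kept leaning. That is about 0.49 rad from its start angle, against a stop at 0.50. It stalled at the same angle at 40 N and at 58 N grip.
- **Grip:** the opening was 0.245 to 0.247, about 21.7 mm, which fits pads flat on the 22 mm flats. The grip is 58 N, with a sideways push of about 54 N at the wrist. Nothing moved over 0.8 s at rest.
- **Torque:** I estimate 0.5 to 0.7 N m on the head, of which 0.3 N m is the spring. That is well under the collar's 1.5 N m, but the estimate is only good to about 0.2 N m.

**What disagreed:**
- **Collar ear:** it did not move between the last pictures. Compared with the picture before the grip, though, a rough measurement put it up to 0.2 rad further clockwise. I took this as a viewing error, because the head turned only about 0.49 rad in all and the torque stayed low.
- **Lean readings:** the gripper's measured lean of 0.358 rad is about 0.12 rad more than the head's angle in the pictures. I put this down to the fingers flexing and to picture error, and did not confirm it.

I did not take a last picture of the other things on the bench. The arm felt no contact except at the head.

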